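Clear the skate bench: nest the parts cups, lean the plates to dry

ROBOT

A 7-joint arm with a two-finger parallel gripper is mounted at the origin on the work surface. World frame = base frame: x ahead of the robot, y to its left, z up, the work surface at z = 0. Lengths are in m, angles in rad, forces in N, time in s.
With the tool pointing down it reaches from about 0.4 to 0.85 m from the base axis. Payload 4.5 kg.
Tool frame: the origin (TCP) lies at the very end of the fingers, on their centre line; the grasp point (between the pads) lies manip.hold_point_z behind it (manip.hold_point_z is the distance from the TCP to the grasp point, in m); z points along the fingers, y is the line along which they close (so a half turn about z gives the same grasp; the last joint's range is limited). The gripper opens to 85 mm and grips with 20 to 120 N. Pads are 22 mm wide; open, the fingers measure 114 mm over their backs; the gripper's body (76 mm by 85 mm) begins 54 mm behind the grasp point. The pads swing forward as they close: fully open they stand 13 mm farther back than shut.
Start: joints at [1.18, 0.689, -0.195, 1.565, 0.157, 0.902, -0.215], TCP at [0.258, -0.569, 0.231] pointing down, gripper open.
Joint ranges: [-3.01, 3.01], [-0.46, 2.08], [-1.47, 1.51], [0.13, 2.56], [-1, 4.14], [0.04, 2.09], [-2.66, 2.66]. Speed limits (rad/s): [2.57, 2.57, 3.14, 3.14, 3.14, 3.14, 3.14].

INTERFACE

Orientations are given as a unit quaternion [w, x, y, z].
In Python, from cell import get_obs, optics, close_job, manip gives the robot as it stands.
- The arm moves only by the tool jog_arm, never from a script. Its argument "commands" is a list of rows, each a list of 7 numbers: the shift along the tool's x, y, z as a fraction of full scale, then the turn, a rotation vector about the tool's x, y, z as a fraction of full scale, then the closure, from -1 (fully open) to 1 (shut). A call has 1 to 8 rows; each row is the pose to reach, as a shift and turn from the pose commanded when the call began, along the tool's axes at that moment; what a row does not reach only later rows make up. Full scale, the value 1, is 0.15 m for a shift and 60 degrees for a turn. A row lasts 1/8 s, in which the tool goes at most 62.5 mm and 10.7 degrees, less where a joint would pass 70% of its speed; a pose out of reach is approached as far as the arm can. A call with a number of a shift or a turn outside -1 to 1 is refused whole. A call with a gripper value outside its range is refused whole. The fingers move at their own pace and stop on an object; the grip force is fixed at half the most. Time passes only in rows, so rows that repeat a pose let the fingers close. It gives the time, the measured TCP pose, the force, the opening and the grip force at its end, in the units of the state.
- get_obs(): the state, without advancing time (a new reading comes with each control period).
- optics.grab_frame(name): name is "scene" or "top" or "wrist"; returns the picture (384x512x3 uint8, red, green, blue); there is no depth.
- optics.camera_params(name): a dict with "camera_matrix" (3x3 intrinsics, pixels), "R" (3x3) and "t" (3): a world point X has camera coordinates R X + t; the wrist camera has in their place "hand_eye" (4x4, takes a point from camera to tool coordinates, whose origin is the TCP and whose axes are the flange's). Camera axes: x right, y down, z forward; pixel columns grow to the right and rows downward; lengths in m; the calibration is good to about 2 mm. A picture is of the moment at which its call begins: read the wrist's pose just before it. camera_params takes no time and is no camera call.
- close_job(): hands the job in; it is judged then, once.
The state is a dict: "clock": time; "joint_pos": joint angles; "dq": joint speeds; "effort": joint torques, N m; "tcp_pos": TCP position; "ee_rot": TCP orientation; "force": force on the tool from outside, world axes, zero at the start; "moment": the same for the moment, N m; "gripper_width": opening from 0.0 (shut) to 1.0 (fully open); "finger_force": force on a finger pad.
Only numpy, scipy, OpenCV 4.12 (cv2) and the standard library are available. Lean on these libraries where they do the work, as an engineer would, in place of code of your own. Each camera call takes 0.05 s, during which the arm holds its last target. There are 200 camera calls.

TASK

Clear up after servicing the skates. First nest all the blue parts cups, mouth up, into one stack standing upright in the middle of the round cork coaster; then stand every pink skate plate on one of its short ends on the bench in front of the grey bin and lean it back at a clear slant, somewhere around half-way between flat and upright, against the bin's front (the long side towards the robot), the plates side by side without touching one another, so that they can dry. Leave the pink wheels and the orange bottle where they are.

Things in the scene. Friction and masses are not known exactly. Their poses are not given: they have to be found in the camera images.
- cup1: blue tapered plastic parts cup, open at the top, 72 mm tall, 65 mm across at the rim, 40 mm across at the foot, wall about 3 mm, with a thick bottom (inner floor 30 mm above the underside). Origin: centre of the underside; z points to the open mouth. All the cups are alike and nest: a cup in another sits 30 mm higher. 4 or 5 cups are present; an absent one reads None.
- cup2: blue tapered plastic parts cup, open at the top, 72 mm tall, 65 mm across at the rim, 40 mm across at the foot, wall about 3 mm, with a thick bottom (inner floor 30 mm above the underside). Origin: centre of the underside; z points to the open mouth. All the cups are alike and nest: a cup in another sits 30 mm higher. 4 or 5 cups are present; an absent one reads None.
- cup3: blue tapered plastic parts cup, open at the top, 72 mm tall, 65 mm across at the rim, 40 mm across at the foot, wall about 3 mm, with a thick bottom (inner floor 30 mm above the underside). Origin: centre of the underside; z points to the open mouth. All the cups are alike and nest: a cup in another sits 30 mm higher. 4 or 5 cups are present; an absent one reads None.
- cup4: blue tapered plastic parts cup, open at the top, 72 mm tall, 65 mm across at the rim, 40 mm across at the foot, wall about 3 mm, with a thick bottom (inner floor 30 mm above the underside). Origin: centre of the underside; z points to the open mouth. All the cups are alike and nest: a cup in another sits 30 mm higher. 4 or 5 cups are present; an absent one reads None.
- cup5: blue tapered plastic parts cup, open at the top, 72 mm tall, 65 mm across at the rim, 40 mm across at the foot, wall about 3 mm, with a thick bottom (inner floor 30 mm above the underside). Origin: centre of the underside; z points to the open mouth. All the cups are alike and nest: a cup in another sits 30 mm higher. 4 or 5 cups are present; an absent one reads None.
- plate1: pink flat skate plate, a rectangular slab 170 mm long (its x), 60 mm wide (its y) and 12 mm thick (its z), two grey square inlays on each face. Origin: the slab's centre. Starts lying flat on the bench. 2 or 3 plates are present; an absent one reads None.
- plate2: pink flat skate plate, a rectangular slab 170 mm long (its x), 60 mm wide (its y) and 12 mm thick (its z), two grey square inlays on each face. Origin: the slab's centre. Starts lying flat on the bench. 2 or 3 plates are present; an absent one reads None.
- plate3: pink flat skate plate, a rectangular slab 170 mm long (its x), 60 mm wide (its y) and 12 mm thick (its z), two grey square inlays on each face. Origin: the slab's centre. Starts lying flat on the bench. 2 or 3 plates are present; an absent one reads None.
- coaster: round cork coaster fixed to the bench, 124 mm across, 4 mm thick, where the cup stack is to stand; origin: centre of its underside.
- bin: heavy grey open parts bin with pink wheels in it, fixed: 140 mm deep (its x), 340 mm wide (its y), 100 mm tall, walls 6 mm. Origin: centre of its underside, z up. Its front, a plain upright 340 x 100 mm wall on which the plates are to lean, is at x = -70 mm in its frame and faces its -x (towards the robot).
- wheel1: pink skate wheel with a blue hub lying flat, 62 mm across, 34 mm tall; origin: centre of the underside. A bystander.
- wheel2: pink skate wheel with a blue hub lying flat, 62 mm across, 34 mm tall; origin: centre of the underside. A bystander.
- bottle: orange bottle with a black cap, standing, 56 mm across, 150 mm tall; origin: centre of the underside. A bystander.

How it is judged:
On the way, in this order (a step that is already met when the one before it is completed fails the run):
1. all cups nested in one upright stack on the coaster (horizontal distance between each of cup1, cup2, cup3, cup4, cup5 and coaster below 0.015 m and angle between each of cup1, cup2, cup3, cup4, cup5's own z axis and vertical below 0.12 rad and height (world z) of each of cup1, cup2, cup3, cup4, cup5 below 0.134 m and linear speed of each of cup1, cup2, cup3, cup4, cup5 below 0.03 m/s), for 0.2 s.
2. all plates leaning against the front of the bin (contact force between each of plate1, plate2, plate3 and bin above 0.05 N and height (world z) of each of plate1, plate2, plate3 below 0.088 m and angle between the x axis of plate1 and the z axis of bin, either way round between 0.26 and 1.05 rad and angle between the y axis of each of plate1, plate2, plate3 and the z axis of bin, either way round above 1.4 rad and x of each of plate1, plate2, plate3 in the frame of bin below -0.06 m and linear speed of each of plate1, plate2, plate3 below 0.03 m/s and angle between the x axis of plate2 and the z axis of bin, either way round between 0.26 and 1.05 rad and angle between the x axis of plate3 and the z axis of bin, either way round between 0.26 and 1.05 rad and contact force between plate1 and plate2 below 0.05 N and contact force between each of plate1, plate2 and plate3 below 0.05 N), for 0.2 s.
At the end, for the whole second after the job is handed in: Each cup: mouth up within 7 deg, axis within 15 mm of the coaster's centre, underside at most 134 mm high. Each plate: on a short end, centre below 88 mm, touching the bin front, long axis sloping 30 to 75 deg, short edges level within 10 deg, touching no other plate. All at rest (all of step 1 and all of step 2).
It fails at once if the wheel1 is moved more than 40 mm (distance of wheel1 from where it was at the start of the episode above 0.04 m).
It fails at once if the wheel2 is moved more than 40 mm (distance of wheel2 from where it was at the start of the episode above 0.04 m).
It fails at once if the bottle is moved more than 40 mm (distance of bottle from where it was at the start of the episode above 0.04 m).
Of cup1, cup2, cup3, cup4, cup5 only 4 to 5 are there at a start; the rules pass over those that are not, and their reading is None.
Of plate1, plate2, plate3 only 2 to 3 are there at a start; the rules pass over those that are not, and their reading is None.
At some moment in a run one of plate1, plate2, plate3 may be knocked a few centimetres aside while the robot is not near it.
It also fails if it takes over 208 s, if anything falls off the work surface, if the arm or the gripper's body presses on something with over 40 N, if the wrist force passes 120 N, or if a joint passes its speed limit or range.

## Working session

There is one attempt and no reset: what is moved stays moved. The work goes in short steps, Python scripts to look and compute and a tool call to move; the robot and the scene stay as the last step left them, time stands still between calls to the robot, and variables do not carry over. Pictures are saved under pics/ and viewed, at most 14 in all, crops included, and the job is handed in when it is done.

Besides the shell and the picture viewer there is one more tool, called after "Call:" by a JSON object that holds its "method" and its "body", one argument or row to a line. jog_arm: Moves the arm, as the interface text tells. Its arguments: {"type":"object","properties":{"commands":{"type":"array","items":{"type":"array","items":{"type":"number"}}}},"required":["commands"]}

```bash
mkdir -p pics; ls
python3 - <<'E'
from cell import get_obs, optics, manip
import cv2,numpy as np
print(get_obs()); print(manip, [ (a,getattr(manip,a)) for a in dir(manip) if a[0]!='_'])
for n in ["scene","top"]:
    im=optics.grab_frame(n); cv2.imwrite(f"pics/{n}0.png",im[:,:,::-1]); print(n,optics.camera_params(n))
print(optics.camera_params("wrist"))
E
```

```text
pics
{'clock': 0.0, 'joint_pos': array([ 1.17980198,  0.69002326, -0.19451819,  1.56639675,  0.15732014,
        0.90249822, -0.21510636]), 'dq': array([-0.00093176, -0.00134401, -0.00146995, -0.00115979,  0.00087388,
       -0.0028727 ,  0.00018916]), 'effort': array([-5.74940768e-04, -5.39612174e+01, -1.26690466e+00, -1.58545500e+01,
        9.18697362e-03,  9.45934094e-03,  2.90892763e-05]), 'tcp_pos': array([ 0.25725259, -0.56885498,  0.23044561]), 'ee_rot': array([-9.24774250e-04,  9.77517365e-01,  2.10852721e-01, -2.76864605e-04]), 'force': array([-0.32614795, -0.16876237, -1.24629911]), 'moment': array([-0.05043723, -0.02681614,  0.03101638]), 'finger_force': 0.0, 'gripper_width': 0.9983224367848634}
<Robot object at 0x7fe87399fb60> [('IKError', <class 'cell.IKError'>), ('hold_point_z', 0.0187)]
scene {'camera_matrix': array([[394.54276955,   0.        , 255.23825635],
       [  0.        , 394.54276955, 194.19003877],
       [  0.        ,   0.        ,   1.        ]]), 'R': array([[ 0.09517224,  0.99535427,  0.01456408],
       [ 0.82688831, -0.07090121, -0.55787879],
 
[... 342 characters left out ...]
,
       [-9.92898213e-01, -1.48745620e-04, -1.18966874e-01],
       [ 1.18943017e-01, -2.13058274e-02, -9.92672464e-01]]), 't': array([0.02140692, 0.55950777, 1.27933237])}
{'camera_matrix': array([[282.32781001,   0.        , 253.8495153 ],
       [  0.        , 282.32781001, 190.49997035],
       [  0.        ,   0.        ,   1.        ]]), 'hand_eye': array([[-9.69908206e-04, -9.61996475e-01, -2.73060142e-01,
         6.93439949e-02],
       [ 9.99999425e-01, -1.05774667e-03,  1.74470427e-04,
         1.07855491e-03],
       [-4.56668392e-04, -2.73059816e-01,  9.61996948e-01,
        -1.42421884e-01],
       [ 0.00000000e+00,  0.00000000e+00,  0.00000000e+00,
         1.00000000e+00]])}
```

View pics/top0.png

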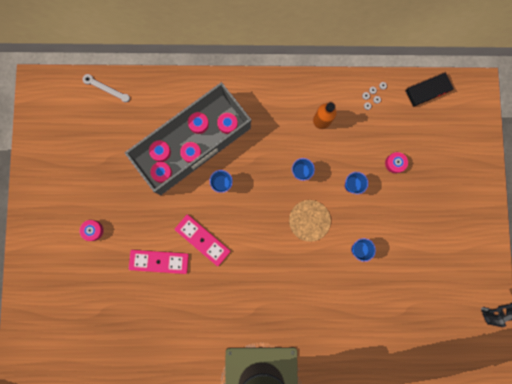

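View pics/scene0.png

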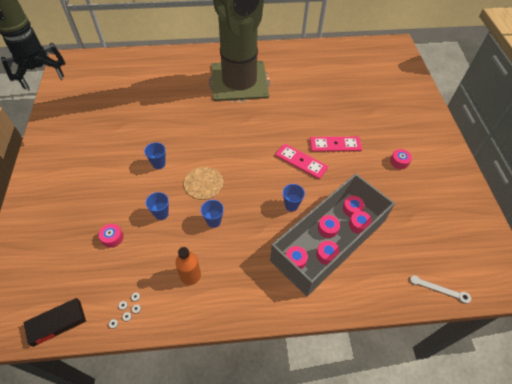

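The top view shows four upright cups, at (221,181), (303,169), (356,183) and (363,249). The coaster is at (310,220). There are two plates, at (203,240) and (158,261), and the turned bin is around (190,140). The scene view agrees. Next I'll measure them.

```bash
cat > h.py <<'E'
import numpy as np,cv2
from cell import get_obs,optics
from scipy.spatial.transform import Rotation as Ro
np.set_printoptions(precision=4,suppress=True)
def ray(cam,px,z,T=None):
    c=optics.camera_params(cam);K=c["camera_matrix"]
    d=np.linalg.inv(K)@np.array([px[0],px[1],1.])
    if cam=="wrist":
        M=T@c["hand_eye"];o=M[:3,3];d=M[:3,:3]@d
    else: o=-c["R"].T@c["t"];d=c["R"].T@d
    return o+d*(z-o[2])/d[2]
def rot(q): return Ro.from_quat([q[1],q[2],q[3],q[0]])
def T():
    o=get_obs();M=np.eye(4);M[:3,:3]=rot(o["ee_rot"]).as_matrix();M[:3,3]=o["tcp_pos"];return M
def down(yaw): # tool z down, tool x at heading yaw
    return Ro.from_euler('z',yaw)*Ro.from_euler('x',np.pi)
def jog(p,R=None,M=None):
    M=T() if M is None else M
    R0=M[:3,:3]; s=R0.T@(np.array(p)-M[:3,3])/.15
    r=np.zeros(3) if R is None else Ro.from_matrix(R0.T@R.as_matrix()).as_rotvec()/np.radians(60)
    return np.r_[s,r]
def hsv(im): return cv2.cvtColor(im,cv2.COLOR_RGB2HSV)
def blobs(m,a0,a1=1e9):
    m=m.astype(np.uint8)
    cs,_=cv2.findContours(m,cv2.RETR_EXTERNAL,cv2.CHAIN_APPROX_NONE)
    return [c for c in cs if a0<cv2.contourArea(c)<a1]
BLUE=((105,120,40),(125,255,255)); PINK=((160,120,90),(176,255,255))
E
python3 - <<'E'
from h import *
im=cv2.imread("pics/top0.png")[:,:,::-1].copy();H=hsv(im)
for p in [(221,175),(303,162),(203,248),(91,222),(310,220),(140,155),(240,105),(190,130),(300,300)]: print(p,H[p[1],p[0]])
m=cv2.inRange(H,*BLUE)
for c in blobs(m,150):
    mm=np.zeros_like(m);cv2.drawContours(mm,[c],-1,255,-1)
    k=cv2.distanceTransform(mm,cv2.DIST_L2,5); j=np.argwhere(k>k.max()-.35).mean(0)[::-1]
    (x,y),r=cv2.minEnclosingCircle(c)
    print("cup",j,k.max(),(x,y,r),ray("top",j,.072),ray("top",(x,y),.06))
m=cv2.inRange(H,*PINK)
for c in blobs(m,150):
    rr=cv2.minAreaRect(c);b=cv2.boxPoints(rr); w=np.array([ray("top",q,.012 if rr[1][0]>40 or rr[1][1]>40 else .034) for q in b])
    print("pink",rr,w.mean(0),w[:,:2].tolist())
m=cv2.inRange(H,(10,60,100),(30,170,255)); 
b=cv2.cvtColor(im,cv2.COLOR_RGB2GRAY)
g=cv2.inRange(H,(0,0,0),(179,75,140)); g[:, :120]=0; g[:75]=0
for c in blobs(g,800):
    rr=cv2.minAreaRect(c);q=cv2.boxPoints(rr);print("grey",rr,[ray("top",p,.1)[:2].round(4).tolist() for p in q])
# crop bin and coaster zoomed
cv2.imwrite("pics/crop0.png",cv2.resize(im[80:280,110:390,::-1],None,fx=2.85,fy=2.85,interpolation=cv2.INTER_CUBIC))
E
```

```text
(221, 175) [108 194 109]
(303, 162) [109 193 107]
(203, 248) [168 190 224]
(91, 222) [168 196 226]
(310, 220) [ 15 133 193]
(140, 155) [30 14 71]
(240, 105) [ 11  98 122]
(190, 130) [175  89 103]
(300, 300) [ 12 162 180]
cup [363.6667 249.3333] 10.187599 (363.0, 250.0, 11.401854515075684) [ 0.3835 -0.2859  0.072 ] [ 0.3815 -0.2871  0.06  ]
cup [356.3333 182.6667] 9.993799 (356.0, 183.5, 11.280613899230957) [ 0.5727 -0.2708  0.072 ] [ 0.5719 -0.2728  0.06  ]
cup [221. 181.] 10.187599 (220.64706420898438, 180.88235473632812, 10.81226921081543) [0.5773 0.1161 0.072 ] [0.5793 0.1178 0.06  ]
cup [303. 169.] 10.187599 (302.9453125, 169.1015625, 10.522287368774414) [ 0.6122 -0.1183  0.072 ] [ 0.6138 -0.1198  0.06  ]
pink ((158.27655029296875, 261.351806640625), (58.60323715209961, 20.487852096557617), 3.814074993133545) [0.3496 0.3    0.012 ] [[0.3261457905418494, 0.3858587028487284], [0.3848774749606594, 0.3837224603960305], [0.3731377317245312, 0.21361013676234622], [0.3143696768878319, 0.21666809857850394]]
pink ((91.0, 230.0), (20.0, 22.0), 90.0) [0.4402 0.4905 0.034 ] [[0.4689213620215
[... 1410 characters left out ...]
874001981763339, 0.13139401479477614], [0.7876306530730357, 0.07173341678309827], [0.7265364394922444, 0.07159973669924626], [0.7263662166851645, 0.1309368206531775]]
pink ((198.0, 122.5), (21.0, 20.0), 90.0) [0.7582 0.1876 0.034 ] [[0.7901316074129583, 0.21774290629016152], [0.7903644517564188, 0.15823380360093664], [0.7262897236056294, 0.1576011458404325], [0.7261199766077393, 0.2167723699408573]]
grey ((267.0, 372.0), (22.0, 56.0), 90.0) [[0.0909, 0.0638], [0.0897, -0.0853], [0.0336, -0.0846], [0.0349, 0.0637]]
grey ((189.69651794433594, 138.7225341796875), (55.21186447143555, 121.76716613769531), 53.746158599853516) [[0.6537, 0.3847], [0.8637, 0.1123], [0.7335, 0.0193], [0.5288, 0.2911]]
```

View pics/crop0.png

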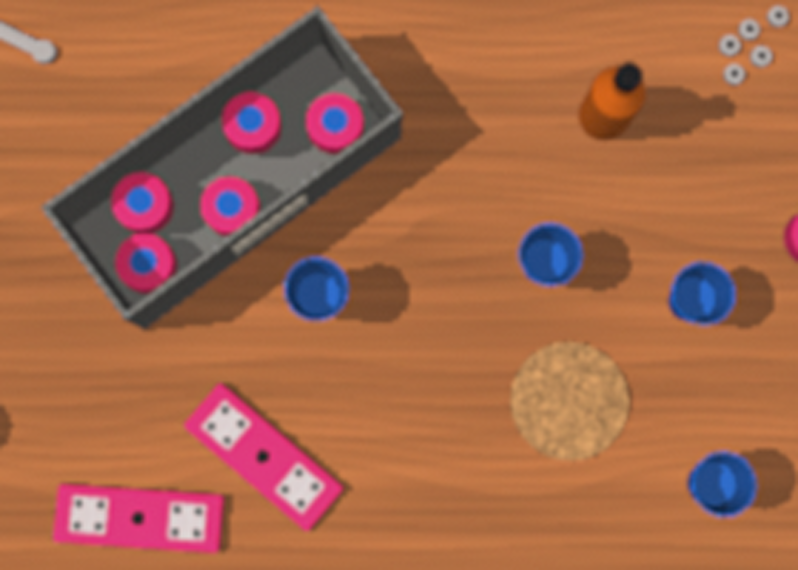

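The crop, at 2.85x with its origin at (110,80), shows the bin rim corners at (45,208), (318,10), (403,113) and (127,320). The coaster centre is at (570,400). All four cups are mouth up.

Run:
```python
from h import *
f=lambda p:(p[0]/2.85+110-.3,p[1]/2.85+80-.3)
c=np.array([ray("top",f(p),.1) for p in [(45,208),(318,10),(403,113),(127,320)]]);print(c)
print("mid",c.mean(0), [np.linalg.norm(c[i]-c[i-1]) for i in range(4)])
fr=c[2]-c[3];print("front yaw",np.degrees(np.arctan2(fr[1],fr[0]))+90,"fmid",(c[2]+c[3])/2)
print("coaster",ray("top",f((570.5,400)),.004))
M=T();print(M, jog([.3835,-.2859,.2],down(0)))
```

```text
[[0.6531 0.3813 0.1   ]
 [0.8555 0.1157 0.1   ]
 [0.7498 0.0306 0.1   ]
 [0.5427 0.2988 0.1   ]]
mid [0.7003 0.2066 0.1   ] [np.float64(0.1378525891513553), np.float64(0.33399926853985956), np.float64(0.13565393635301365), np.float64(0.33881604136957744)]
front yaw 37.676550977623634 fmid [0.6463 0.1647 0.1   ]
coaster [ 0.4694 -0.1455  0.004 ]
[[ 0.9111  0.4122 -0.0008  0.2573]
 [ 0.4122 -0.9111  0.0015 -0.5689]
 [-0.0001 -0.0017 -1.      0.2305]
 [ 0.      0.      0.      1.    ]] [ 1.5444 -1.3721  0.2057 -0.0016  0.0005  0.4057]
```

Call:
{"method": "jog_arm", "body": {
  "commands": [
    [0.9,-0.9,0,0,0,0,-1],
    [0.9,-0.9,0,0,0,0,-1],
    [0.9,-0.9,0,0,0,0,-1],
    [0.9,-0.9,0,0,0,0,-1],
    [0.9,-0.9,0,0,0,0,-1]
  ]
}}

```text
clock: 0.72
tcp_pos: [0.3249, -0.3911, 0.2313]
ee_rot: [0.0, 0.977, 0.211, -0.0]
force: [-0.0, 0.1, -0.7]
gripper_width: 0.997
finger_force: 0.0
```

Call:
{"method": "jog_arm", "body": {
  "commands": [
    [0.637,-0.471,0,0,0,0,-1],
    [0.637,-0.471,0,0,0,0,-1],
    [0.637,-0.471,0,0,0,0,-1],
    [0.637,-0.471,0,0,0,0,-1],
    [0.637,-0.471,0,0,0,0,-1]
  ]
}}

```text
clock: 1.35
tcp_pos: [0.3818, -0.2893, 0.2311]
ee_rot: [0.0, 0.978, 0.209, -0.0]
force: [-0.1, -1.0, 0.6]
gripper_width: 1.005
finger_force: 0.0
```

Run:
```python
from h import *
M=T();im=optics.grab_frame("wrist");cv2.imwrite("pics/w1.png",im[:,:,::-1])
print(M,jog([.3825,-.2865,.046],down(.4248)))
m=cv2.inRange(hsv(im),*BLUE)
for c in blobs(m,300):
    (x,y),r=cv2.minEnclosingCircle(c);print((x,y,r),ray("wrist",(x,y),.072,M))
```

```text
[[ 0.9129  0.4083 -0.0006  0.3818]
 [ 0.4083 -0.9129 -0.001  -0.2893]
 [-0.001   0.0006 -1.      0.2311]
 [ 0.      0.      0.      1.    ]] [ 0.0119 -0.0141  1.2344  0.0004  0.0008 -0.0037]
(252.47854614257812, 174.30026245117188, 28.863845825195312) [ 0.3835 -0.2883  0.072 ]
(305.0, 8.30555534362793, 15.426773071289062) [ 0.5491 -0.2686  0.072 ]
```

View pics/w1.png

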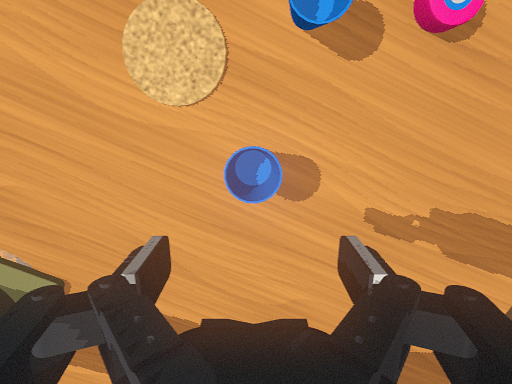

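Call:
{"method": "jog_arm", "body": {
  "commands": [
    [0.011,-0.005,0.4,0,0,0,-1],
    [0.011,-0.005,0.8,0,0,0,-1],
    [0.011,-0.005,0.8,0,0,0,-1],
    [0.011,-0.005,0.8,0,0,0,-1]
  ]
}}

```text
clock: 1.9
tcp_pos: [0.3846, -0.2869, 0.1129]
ee_rot: [0.001, 0.978, 0.21, 0.001]
force: [-0.1, -0.3, 0.7]
gripper_width: 0.998
finger_force: 0.0
```

Call:
{"method": "jog_arm", "body": {
  "commands": [
    [0,0,0.2,0,0,0,-1],
    [0,0,0.43,0,0,0,-1],
    [0,0,0.43,0,0,0,-1],
    [0,0,0.43,0,0,0,0.2],
    [0,0,0.43,0,0,0,0.2],
    [0,0,0.43,0,0,0,0.2],
    [0,0,0.43,0,0,0,0.2],
    [0,0,0.43,0,0,0,0.2]
  ]
}}

```text
clock: 2.9
tcp_pos: [0.3854, -0.2867, 0.05]
ee_rot: [0.002, 0.978, 0.211, 0.002]
force: [-0.4, 2.5, 15.5]
gripper_width: 0.713
finger_force: 61.0
```

Run:
```python
from h import *
M=np.array([[.9129,.4083,-.0006,.3818],[.4083,-.9129,-.001,-.2893],[-.001,.0006,-1,.2311],[0,0,0,1]])
print(ray("wrist",(175,50.5),.004,M))
M=T();print(M[:3,3])
for z in (.22,):
  print("lift",jog([M[0,3],M[1,3],z]))
  print("to coaster",jog([.4694,-.1455,z]))
```

```text
[ 0.4699 -0.1486  0.004 ]
[ 0.3854 -0.2867  0.05  ]
lift [ 0.003   0.005  -1.1331  0.      0.      0.    ]
to coaster [ 0.901  -0.6219 -1.1334  0.      0.      0.    ]
```

Call:
{"method": "jog_arm", "body": {
  "commands": [
    [0,0,-0.3,0,0,0,0.2],
    [0.2,-0.14,-0.6,0,0,0,0.2],
    [0.5,-0.34,-0.6,0,0,0,0.2],
    [0.75,-0.5,-0.6,0,0,0,0.2],
    [0.896,-0.617,-0.6,0,0,0,0.2],
    [0.896,-0.617,-0.6,0,0,0,0.2],
    [0.896,-0.617,-0.6,0,0,0,0.2]
  ]
}}

```text
clock: 3.78
tcp_pos: [0.4679, -0.1471, 0.1378]
ee_rot: [0.001, 0.978, 0.21, 0.0]
force: [0.0, 0.2, -1.0]
gripper_width: 0.713
finger_force: 65.3
```

Run:
```python
from h import *
M=T();im=optics.grab_frame("wrist");print(M[:3,3],get_obs()["gripper_width"],jog([.4697,-.147,.0525],down(.4248)))
im2=optics.grab_frame("scene");cv2.imwrite("pics/w2.png",np.hstack([im,im2])[:,:,::-1][:, :])
cv2.imwrite("pics/w2.png",cv2.resize(np.hstack([im,im2[100:300,80:340]] if 0 else [im,cv2.resize(im2[100:300,80:340],(499,384))])[:,:,::-1],(800,304)))
```

```text
[ 0.4679 -0.1471  0.1378] 0.7173398353109894 [ 0.0138  0.0016  0.5668  0.0011  0.0003 -0.0021]
```

View pics/w2.png

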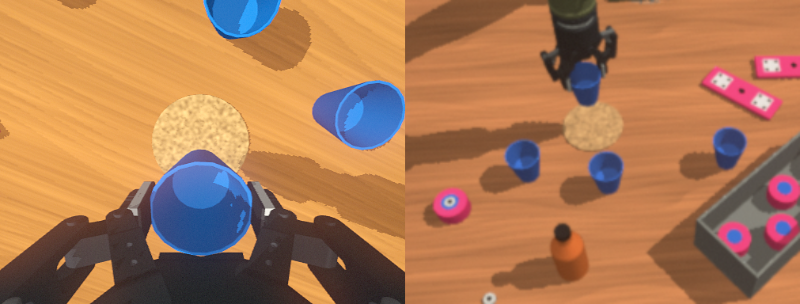

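The cup is held upright above the coaster, which is at about (200,140) in the left half of the picture. I'll lower it and release.

Call:
{"method": "jog_arm", "body": {
  "commands": [
    [0.012,0,0.3,0,0,0,0.2],
    [0.012,0,0.5,0,0,0,0.2],
    [0.012,0,0.555,0,0,0,0.2],
    [0.012,0,0.555,0,0,0,0.2],
    [0.012,0,0.555,0,0,0,-1],
    [0.012,0,0.555,0,0,0,-1],
    [0.012,0,0.555,0,0,0,-1]
  ]
}}

```text
clock: 4.75
tcp_pos: [0.4703, -0.1455, 0.0538]
ee_rot: [0.0, 0.978, 0.211, 0.0]
force: [-0.2, 1.1, -0.0]
gripper_width: 1.005
finger_force: 0.0
```

Call:
{"method": "jog_arm", "body": {
  "commands": [
    [0,0,-0.3,0,0,0,-1],
    [0,0,-0.7,0,0,0,-1],
    [0,0,-1,0,0,0,-1],
    [0,0,-1,0,0,0,-1],
    [0,0,-1,0,0,0,-1]
  ]
}}

```text
clock: 5.38
tcp_pos: [0.4696, -0.1452, 0.2032]
ee_rot: [-0.0, 0.978, 0.211, -0.0]
force: [0.0, -0.3, -0.8]
gripper_width: 0.999
finger_force: 0.0
```

```bash
cat > wl.py <<'E'
from h import *
import sys
M=T();im=optics.grab_frame("wrist");print(M[:3,3])
zs=[float(a) for a in sys.argv[1:]] or [.072]
m=cv2.inRange(hsv(im),*BLUE)
for c in blobs(m,300):
    (x,y),r=cv2.minEnclosingCircle(c)
    for z in zs: p=ray("wrist",(x,y),z,M);print((round(x),round(y),round(r,1)),p,jog([p[0],p[1],z-.026],down(.4248),M))
cv2.imwrite("pics/wl.png",im[:,:,::-1])
E
python3 wl.py .076 .072
```

```text
[ 0.4696 -0.1452  0.2032]
(254, 186, 31.8) [ 0.4677 -0.1475  0.076 ] [-0.017   0.0086  1.0214 -0.0003  0.0006 -0.0001]
(254, 186, 31.8) [ 0.4667 -0.1479  0.072 ] [-0.0241  0.0086  1.0481 -0.0003  0.0006 -0.0001]
(411, 135, 41.2) [ 0.5736 -0.2616  0.076 ] [ 0.3129  0.993   1.021  -0.0003  0.0006 -0.0001]
(411, 135, 41.2) [ 0.5742 -0.2638  0.072 ] [ 0.3106  1.0077  1.0476 -0.0003  0.0006 -0.0001]
(295, 26, 37.1) [ 0.6105 -0.1209  0.076 ] [ 0.9237  0.2396  1.0208 -0.0003  0.0006 -0.0001]
(295, 26, 37.1) [ 0.6117 -0.1209  0.072 ] [ 0.9305  0.2431  1.0475 -0.0003  0.0006 -0.0001]
```

Call:
{"method": "jog_arm", "body": {
  "commands": [
    [0.35,0.1,0,0,0,0,-1],
    [0.7,0.18,0,0,0,0,-1],
    [0.937,0.24,0,0,0,0,-1],
    [0.937,0.24,0.2,0,0,0,-1],
    [0.937,0.24,0.5,0,0,0,-1],
    [0.937,0.24,0.5,0,0,0,-1]
  ]
}}

```text
clock: 6.18
tcp_pos: [0.6089, -0.1194, 0.1237]
ee_rot: [-0.002, 0.977, 0.211, -0.005]
force: [-0.9, -0.1, 1.2]
gripper_width: 1.0
finger_force: 0.0
```

Call:
{"method": "jog_arm", "body": {
  "commands": [
    [0,0,0.35,0,0,0,-1],
    [0,0,0.535,0,0,0,-1],
    [0,0,0.535,0,0,0,-1],
    [0,0,0.535,0,0,0,0.2],
    [0,0,0.535,0,0,0,0.2],
    [0,0,0.535,0,0,0,0.2],
    [0,0,0.535,0,0,0,0.2],
    [0,0,0.535,0,0,0,0.2]
  ]
}}

```text
clock: 7.18
tcp_pos: [0.6147, -0.1201, 0.0513]
ee_rot: [0.001, 0.978, 0.211, 0.002]
force: [-0.4, 1.4, 6.0]
gripper_width: 0.71
finger_force: 63.6
```

Call:
{"method": "jog_arm", "body": {
  "commands": [
    [0,0,-0.35,0,0,0,0.2],
    [0,0,-0.7,0,0,0,0.2],
    [0,0,-1,0,0,0,0.2],
    [0,0,-1,0,0,0,0.2],
    [0,0,-1,0,0,0,0.2]
  ]
}}

```text
clock: 7.8
tcp_pos: [0.6126, -0.1202, 0.1989]
ee_rot: [0.0, 0.978, 0.211, 0.0]
force: [-0.1, -0.1, -1.8]
gripper_width: 0.717
finger_force: 65.7
```

Run:
```python
from h import *
o=get_obs();print(o["tcp_pos"],o["gripper_width"],o["finger_force"],jog([.4677,-.1475,.085],down(.4248)))
```

```text
[ 0.6126 -0.1202  0.1989] 0.7169601147547999 65.72544036665931 [-0.9553 -0.2325  0.7592  0.0004 -0.0003 -0.0001]
```

Call:
{"method": "jog_arm", "body": {
  "commands": [
    [-0.35,-0.08,0,0,0,0,0.2],
    [-0.7,-0.17,0,0,0,0,0.2],
    [-0.955,-0.232,0,0,0,0,0.2],
    [-0.955,-0.232,0,0,0,0,0.2],
    [-0.955,-0.232,0.25,0,0,0,0.2],
    [-0.955,-0.232,0.5,0,0,0,0.2],
    [-0.955,-0.232,0.6,0,0,0,0.2],
    [-0.955,-0.232,0.6,0,0,0,0.2]
  ]
}}

```text
clock: 8.8
tcp_pos: [0.4679, -0.1468, 0.1066]
ee_rot: [-0.001, 0.977, 0.211, -0.001]
force: [1.0, 0.4, -2.2]
gripper_width: 0.714
finger_force: 65.8
```

Call:
{"method": "jog_arm", "body": {
  "commands": [
    [0,0,0.1,0,0,0,0.2],
    [0,0,0.153,0,0,0,0.2],
    [0,0,0.153,0,0,0,0.2]
  ]
}}

```text
clock: 9.18
tcp_pos: [0.4685, -0.1475, 0.0854]
ee_rot: [0.0, 0.978, 0.211, 0.0]
force: [0.4, -0.5, -0.6]
gripper_width: 0.715
finger_force: 65.8
```

Call:
{"method": "jog_arm", "body": {
  "commands": [
    [0,0,0,0,0,0,-1],
    [0,0,0,0,0,0,-1],
    [0,0,0,0,0,0,-1],
    [0,0,-0.3,0,0,0,-1],
    [0,0,-0.7,0,0,0,-1],
    [0,0,-1,0,0,0,-1],
    [0,0,-1,0,0,0,-1]
  ]
}}

```text
clock: 10.05
tcp_pos: [0.4703, -0.148, 0.2386]
ee_rot: [0.002, 0.978, 0.211, 0.004]
force: [0.1, 0.6, 0.3]
gripper_width: 1.001
finger_force: 0.0
```

```bash
python3 wl.py .106 .072
```

```text
[ 0.4703 -0.148   0.2386]
(250, 183, 32.6) [ 0.4691 -0.146   0.106 ] [-0.0083 -0.0208  1.0573  0.0047 -0.006  -0.0003]
(250, 183, 32.6) [ 0.4612 -0.1492  0.072 ] [-0.0663 -0.0242  1.2836  0.0047 -0.006  -0.0003]
(391, 134, 34.6) [ 0.5697 -0.2498  0.106 ] [ 0.3177  0.886   1.0638  0.0047 -0.006  -0.0003]
(391, 134, 34.6) [ 0.5742 -0.2658  0.072 ] [ 0.3     0.9946  1.2909  0.0047 -0.006  -0.0003]
```

View pics/wl.png

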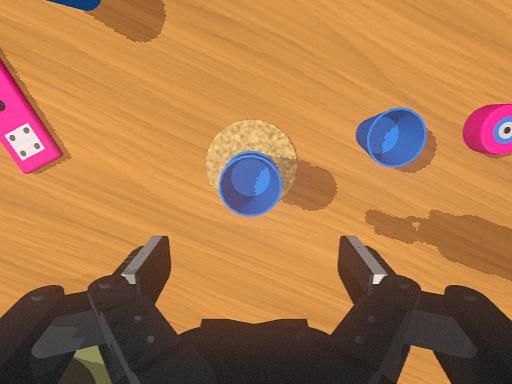

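The second cup is nested on the coaster at (250,183). The next cup's rim is at (397,137).

Call:
{"method": "jog_arm", "body": {
  "commands": [
    [0.1,0.37,0,0,0,0,-1],
    [0.2,0.75,0,0,0,0,-1],
    [0.28,1,0.2,0,0,0,-1],
    [0.28,1,0.55,0,0,0,-1],
    [0.28,1,0.75,0,0,0,-1],
    [0.28,1,0.75,0,0,0,-1],
    [0.28,1,0.75,0,0,0,-1]
  ]
}}

```text
clock: 10.98
tcp_pos: [0.5685, -0.2669, 0.1232]
ee_rot: [0.0, 0.978, 0.211, 0.0]
force: [0.5, 0.3, -0.0]
gripper_width: 0.996
finger_force: 0.0
```

Run:
```python
from h import *
print(T()[:3,3],jog([.573,-.2725,.047],down(.4248)))
```

```text
[ 0.5685 -0.2669  0.1232] [ 0.0117  0.0464  0.5079  0.0004 -0.0003  0.0001]
```

Call:
{"method": "jog_arm", "body": {
  "commands": [
    [0.012,0.046,0.25,0,0,0,-1],
    [0.012,0.046,0.5,0,0,0,-1],
    [0.012,0.046,0.5,0,0,0,-1],
    [0.012,0.046,0.5,0,0,0,0.2],
    [0.012,0.046,0.5,0,0,0,0.2],
    [0.012,0.046,0.5,0,0,0,0.2],
    [0.012,0.046,0.5,0,0,0,0.2],
    [0.012,0.046,0.5,0,0,0,0.2]
  ]
}}

```text
clock: 11.98
tcp_pos: [0.5745, -0.2729, 0.0511]
ee_rot: [0.001, 0.978, 0.211, 0.002]
force: [-1.5, 1.1, 5.8]
gripper_width: 0.711
finger_force: 63.7
```

Call:
{"method": "jog_arm", "body": {
  "commands": [
    [0,0,-0.35,0,0,0,0.2],
    [0,0,-0.7,0,0,0,0.2],
    [0,0,-1,0,0,0,0.2],
    [0,0,-1,0,0,0,0.2],
    [0,0,-1,0,0,0,0.2]
  ]
}}

```text
clock: 12.6
tcp_pos: [0.5725, -0.2723, 0.1987]
ee_rot: [0.0, 0.978, 0.211, 0.0]
force: [-0.6, 0.7, -1.7]
gripper_width: 0.712
finger_force: 65.4
```

Run:
```python
from h import *
print(T()[:3,3],jog([.468,-.1475,.115],down(.4248)))
```

```text
[ 0.5725 -0.2723  0.1987] [-0.2918 -1.0455  0.557   0.0007 -0.0005  0.    ]
```

Call:
{"method": "jog_arm", "body": {
  "commands": [
    [-0.1,-0.35,0,0,0,0,0.2],
    [-0.2,-0.7,0,0,0,0,0.2],
    [-0.292,-1,0,0,0,0,0.2],
    [-0.292,-1,0,0,0,0,0.2],
    [-0.292,-1,0,0,0,0,0.2]
  ]
}}

```text
clock: 13.22
tcp_pos: [0.4712, -0.1541, 0.1975]
ee_rot: [0.0, 0.978, 0.211, -0.0]
force: [0.4, -0.6, -0.3]
gripper_width: 0.708
finger_force: 65.5
```

Call:
{"method": "jog_arm", "body": {
  "commands": [
    [0,-0.045,0,0,0,0,0.2],
    [0,-0.045,0.2,0,0,0,0.2],
    [0,-0.045,0.4,0,0,0,0.2],
    [0,-0.045,0.5,0,0,0,0.2],
    [0,-0.045,0.55,0,0,0,0.2],
    [0,-0.045,0.55,0,0,0,0.2],
    [0,-0.045,0.55,0,0,0,0.2]
  ]
}}

```text
clock: 14.1
tcp_pos: [0.4686, -0.1478, 0.1155]
ee_rot: [0.0, 0.978, 0.211, 0.0]
force: [-0.2, 0.2, -1.7]
gripper_width: 0.713
finger_force: 65.5
```

Call:
{"method": "jog_arm", "body": {
  "commands": [
    [0,0,0,0,0,0,-1],
    [0,0,0,0,0,0,-1],
    [0,0,0,0,0,0,-1],
    [0,0,-0.3,0,0,0,-1],
    [0,0,-0.7,0,0,0,-1],
    [0,0,-1,0,0,0,-1],
    [0,0,-1,0,0,0,-1]
  ]
}}

```text
clock: 14.98
tcp_pos: [0.4704, -0.1481, 0.2687]
ee_rot: [0.002, 0.978, 0.211, 0.004]
force: [0.2, 0.3, -0.7]
gripper_width: 1.0
finger_force: 0.0
```

```bash
python3 wl.py .136
python3 - <<'E'
from h import *
print(T()[:3,3],jog([.578,.117,.047],down(.4248)))
E
```

```text
[ 0.4704 -0.1481  0.2687]
(251, 181, 34.0) [ 0.4713 -0.1462  0.136 ] [ 0.0038 -0.0143  1.0579  0.0048 -0.0061 -0.0003]
(486, 128, 13.0) [ 0.6117 -0.3304  0.136 ] [ 0.3513  1.4904  1.0676  0.0048 -0.0061 -0.0003]
(89, 6, 24.4) [0.5558 0.043  0.136 ] [ 1.0369 -0.9317  1.0599  0.0048 -0.0061 -0.0003]
[ 0.4689 -0.1478  0.2667] [ 1.3861 -1.3125  1.4654  0.0022 -0.0027 -0.0002]
```

Next is the last cup, C. I'll move most of the way and then measure it again.

Call:
{"method": "jog_arm", "body": {
  "commands": [
    [0.25,-0.23,0,0,0,0,-1],
    [0.5,-0.46,0,0,0,0,-1],
    [0.75,-0.7,0,0,0,0,-1],
    [0.95,-0.95,0,0,0,0,-1],
    [0.95,-0.95,0,0,0,0,-1],
    [0.95,-0.95,0,0,0,0,-1]
  ]
}}

```text
clock: 15.78
tcp_pos: [0.5381, 0.04, 0.2639]
ee_rot: [0.0, 0.978, 0.211, -0.002]
force: [-1.1, -0.7, -0.2]
gripper_width: 1.001
finger_force: 0.0
```

```bash
python3 wl.py .072
python3 - <<'E'
from h import *
print(T()[:3,3],jog([.578,.117,.047],down(.4248)))
E
```

```text
[0.5381 0.04   0.2639]
(207, 113, 29.1) [0.5769 0.1153 0.072 ] [ 0.4475 -0.3512  1.451   0.0001  0.0034 -0.0002]
[0.5383 0.0393 0.2642] [ 0.4587 -0.3645  1.4465  0.0004  0.003  -0.0017]
```

Call:
{"method": "jog_arm", "body": {
  "commands": [
    [0.25,-0.2,0.2,0,0,0,-1],
    [0.453,-0.358,0.5,0,0,0,-1],
    [0.453,-0.358,0.8,0,0,0,-1],
    [0.453,-0.358,0.9,0,0,0,-1],
    [0.453,-0.358,0.9,0,0,0,-1]
  ]
}}

```text
clock: 16.45
tcp_pos: [0.5786, 0.1158, 0.13]
ee_rot: [0.001, 0.978, 0.21, -0.001]
force: [0.4, -0.3, 0.5]
gripper_width: 0.998
finger_force: 0.0
```

Call:
{"method": "jog_arm", "body": {
  "commands": [
    [0,0,0.3,0,0,0,-1],
    [0,0,0.54,0,0,0,-1],
    [0,0,0.54,0,0,0,-1],
    [0,0,0.54,0,0,0,0.2],
    [0,0,0.54,0,0,0,0.2],
    [0,0,0.54,0,0,0,0.2],
    [0,0,0.54,0,0,0,0.2],
    [0,0,0.54,0,0,0,0.2]
  ]
}}

```text
clock: 17.45
tcp_pos: [0.581, 0.1179, 0.0527]
ee_rot: [0.0, 0.978, 0.21, 0.002]
force: [-1.9, -0.6, 8.5]
gripper_width: 0.707
finger_force: 62.9
```

Call:
{"method": "jog_arm", "body": {
  "commands": [
    [0,0,-0.35,0,0,0,0.2],
    [0,0,-0.7,0,0,0,0.2],
    [0,0,-1,0,0,0,0.2],
    [0,0,-1,0,0,0,0.2],
    [0,0,-1,0,0,0,0.2]
  ]
}}

```text
clock: 18.08
tcp_pos: [0.5789, 0.1177, 0.2002]
ee_rot: [0.0, 0.978, 0.211, 0.0]
force: [0.8, 0.2, -0.7]
gripper_width: 0.704
finger_force: 65.4
```

Run:
```python
from h import *
print(T()[:3,3],jog([.4685,-.1475,.145],down(.4248)))
```

```text
[0.5789 0.1177 0.2002] [-1.399   1.3076  0.3672  0.0004 -0.0009 -0.0002]
```

Call:
{"method": "jog_arm", "body": {
  "commands": [
    [-0.2,0.18,-0.2,0,0,0,0.2],
    [-0.45,0.42,-0.2,0,0,0,0.2],
    [-0.7,0.65,-0.2,0,0,0,0.2],
    [-0.9,0.85,-0.2,0,0,0,0.2],
    [-0.9,0.85,-0.2,0,0,0,0.2],
    [-0.9,0.85,-0.2,0,0,0,0.2]
  ]
}}

```text
clock: 18.82
tcp_pos: [0.5083, -0.0533, 0.2287]
ee_rot: [-0.001, 0.977, 0.211, -0.0]
force: [0.5, -0.1, -1.1]
gripper_width: 0.709
finger_force: 65.4
```

Call:
{"method": "jog_arm", "body": {
  "commands": [
    [-0.25,0.23,0,0,0,0,0.2],
    [-0.499,0.457,0,0,0,0,0.2],
    [-0.499,0.457,0,0,0,0,0.2],
    [-0.499,0.457,0.2,0,0,0,0.2],
    [-0.499,0.457,0.35,0,0,0,0.2],
    [-0.499,0.457,0.35,0,0,0,0.2]
  ]
}}

```text
clock: 19.58
tcp_pos: [0.4684, -0.1448, 0.1754]
ee_rot: [-0.001, 0.977, 0.212, -0.001]
force: [0.4, 0.8, -0.5]
gripper_width: 0.707
finger_force: 65.4
```

Run:
```python
from h import *
print(T()[:3,3],jog([.4685,-.1475,.1475],down(.4248)))
```

```text
[ 0.4684 -0.1448  0.1754] [-0.0065  0.0169  0.1863 -0.0029  0.002   0.0033]
```

Call:
{"method": "jog_arm", "body": {
  "commands": [
    [0,0,0.1,0,0,0,0.2],
    [0,0,0.18,0,0,0,0.2],
    [0,0,0.18,0,0,0,0.2],
    [0,0,0.18,0,0,0,-1],
    [0,0,0.18,0,0,0,-1],
    [0,0,0.18,0,0,0,-1]
  ]
}}

```text
clock: 20.32
tcp_pos: [0.4689, -0.1473, 0.1503]
ee_rot: [0.0, 0.978, 0.211, 0.0]
force: [-0.3, 0.0, 1.0]
gripper_width: 1.0
finger_force: 0.0
```

Call:
{"method": "jog_arm", "body": {
  "commands": [
    [0,0,-0.3,0,0,0,-1],
    [0,0,-0.6,0,0,0,-1],
    [0,0,-0.8,0,0,0,-1],
    [-0.2,-0.4,-0.8,0,0,0,-1],
    [-0.2,-0.8,-0.8,0,0,0,-1],
    [-0.2,-1,-0.8,0,0,0,-1],
    [-0.2,-1,-0.8,0,0,0,-1]
  ]
}}

```text
clock: 21.2
tcp_pos: [0.3785, -0.0211, 0.2702]
ee_rot: [-0.0, 0.977, 0.213, 0.0]
force: [0.1, -0.2, 0.1]
gripper_width: 1.004
finger_force: 0.0
```

Run:
```python
from h import *
print(T()[:3,3])
t=optics.grab_frame("top");s=optics.grab_frame("scene")
cv2.imwrite("pics/v1.png",cv2.resize(np.hstack([cv2.resize(t[100:290,120:400],(566,384)),cv2.resize(s[100:260,140:400],(624,384))])[:,:,::-1],(800,258)))
H=hsv(t);m=cv2.inRange(H,*PINK)
for c in blobs(m,900):
    rr=cv2.minAreaRect(c)
    if rr[0][1]<200: continue
    b=cv2.boxPoints(rr); w=np.array([ray("top",q,.012) for q in b]);print(rr,w.mean(0))
    e=[w[1]-w[0],w[2]-w[1]];l=max(e,key=np.linalg.norm);print([np.linalg.norm(q) for q in e],"long yaw",np.degrees(np.arctan2(l[1],l[0])))
```

```text
[ 0.3785 -0.0211  0.2702]
((158.30975341796875, 261.35400390625), (58.536720275878906, 20.487852096557617), 3.814074993133545) [0.3496 0.2999 0.012 ]
[np.float64(0.058770645536007235), np.float64(0.17032369793811658)] long yaw -93.9478058185668
((202.18235778808594, 239.87057495117188), (57.59503173828125, 20.60839080810547), 40.601295471191406) [0.4116 0.1735 0.012 ]
[np.float64(0.05996847617384007), np.float64(0.16972192333287542)] long yaw -130.36286802836125
```

View pics/v1.png

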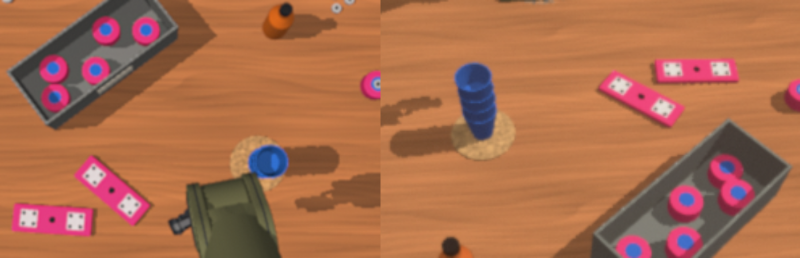

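The view shows all four cups nested upright on the coaster, and the plates have not moved. I'll take the far plate first, because its grip is clear of the other one.

Run:
```python
from h import *
print(get_obs()["joint_pos"],jog([.3496,.2999,.2],down(np.radians(86.05))))
```

```text
[ 0.0805  0.3188 -0.1903  2.1915  0.1006  0.6382 -1.327 ] [ 0.7038 -2.0463  0.4662  0.0011 -0.0002 -1.0284]
```

Call:
{"method": "jog_arm", "body": {
  "commands": [
    [0.1,-0.3,0.1,0,0,0,-1],
    [0.2,-0.6,0.2,0,0,0,-1],
    [0.35,-1,0.2,0,0,0,-1],
    [0.35,-1,0.2,0,0,0,-1]
  ]
}}

```text
clock: 21.8
tcp_pos: [0.3665, 0.1402, 0.2398]
ee_rot: [-0.001, 0.977, 0.215, 0.001]
force: [0.6, -0.3, -0.4]
gripper_width: 1.0
finger_force: 0.0
```

Call:
{"method": "jog_arm", "body": {
  "commands": [
    [0.1,-0.3,0,0,0,-0.15,-1],
    [0.2,-0.6,0,0,0,-0.3,-1],
    [0.35,-1,0,0,0,-0.5,-1],
    [0.35,-1,0,0,0,-0.65,-1],
    [0.35,-1,0,0,0,-0.8,-1],
    [0.35,-1,0,0,0,-0.97,-1],
    [0.35,-1,0,0,0,-0.97,-1],
    [0.35,-1,0,0,0,-0.97,-1]
  ]
}}

```text
clock: 22.8
tcp_pos: [0.3525, 0.2927, 0.2397]
ee_rot: [0.0, 0.753, 0.658, -0.0]
force: [-0.3, -0.2, 0.5]
gripper_width: 1.001
finger_force: 0.0
```

```bash
cat > wp.py <<'E'
from h import *
import sys
M=T();im=optics.grab_frame("wrist");print(M[:3,3],get_obs()["joint_pos"])
cv2.imwrite("pics/wp.png",im[:,:,::-1])
for c in blobs(cv2.inRange(hsv(im),*PINK),1500):
    rr=cv2.minAreaRect(c);w=np.array([ray("wrist",q,.012,M) for q in cv2.boxPoints(rr)])
    e=[w[1]-w[0],w[2]-w[1]];l=max(e,key=np.linalg.norm);y=np.arctan2(l[1],l[0])
    if abs(np.degrees(y))>90.01 : y=y-np.pi*np.sign(y)
    if y<0 and '-f' not in sys.argv: y+=np.pi
    ce=w.mean(0);print(np.round(rr[0]),[round(np.linalg.norm(q),3) for q in e],ce,np.degrees(y))
    print("  jog",jog([ce[0],ce[1],.02],down(y),M))
E
python3 wp.py
```

```text
[0.3525 0.2927 0.2397] [-0.4851  0.4905 -0.4637  2.0296  0.3361  0.6946 -1.2971]
[306. 238.] [np.float64(0.17), np.float64(0.06)] [0.4099 0.1719 0.012 ] 49.74441883583316
  jog [-0.7462  0.4878  1.4653  0.0004  0.0003  0.5415]
[492. 142.] [np.float64(0.087), np.float64(0.064)] [0.6632 0.2784 0.012 ] 37.30284278711344
  jog [0.1854 2.0652 1.4653 0.0004 0.0003 0.7489]
[249. 156.] [np.float64(0.058), np.float64(0.168)] [0.348  0.2983 0.012 ] 87.13771427132708
  jog [ 0.0332 -0.0348  1.4648  0.0002  0.0004 -0.0817]
```

View pics/wp.png

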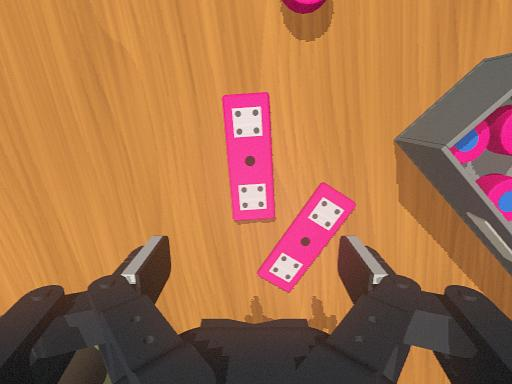

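Call:
{"method": "jog_arm", "body": {
  "commands": [
    [0.038,-0.03,0.3,0,0,-0.07,-0.65],
    [0.038,-0.03,0.6,0,0,-0.07,-0.65],
    [0.038,-0.03,0.95,0,0,-0.07,-0.65],
    [0.038,-0.03,0.95,0,0,-0.07,-0.65]
  ]
}}

```text
clock: 23.35
tcp_pos: [0.3463, 0.2982, 0.0949]
ee_rot: [0.001, 0.727, 0.687, -0.004]
force: [0.9, -0.1, 0.0]
gripper_width: 0.829
finger_force: 0.0
```

Call:
{"method": "jog_arm", "body": {
  "commands": [
    [0,0,0.25,0,0,0,-0.65],
    [0,0,0.42,0,0,0,-0.65],
    [0,0,0.42,0,0,0,-0.65],
    [0,0,0.42,0,0,0,-0.65]
  ]
}}

```text
clock: 23.85
tcp_pos: [0.3487, 0.3007, 0.0361]
ee_rot: [0.0, 0.727, 0.686, 0.001]
force: [0.4, -0.7, 0.4]
gripper_width: 0.824
finger_force: 0.0
```

Run:
```python
from h import *
o=get_obs();print(o["tcp_pos"],o["gripper_width"],jog([.349,.299,.005],down(np.radians(86.5))))
im=optics.grab_frame("wrist");cv2.imwrite("pics/g1.png",im[:,:,::-1])
```

```text
[0.3487 0.3007 0.0361] 0.8237524903817479 [-0.0115  0.002   0.2073  0.0019 -0.0019  0.0033]
```

View pics/g1.png

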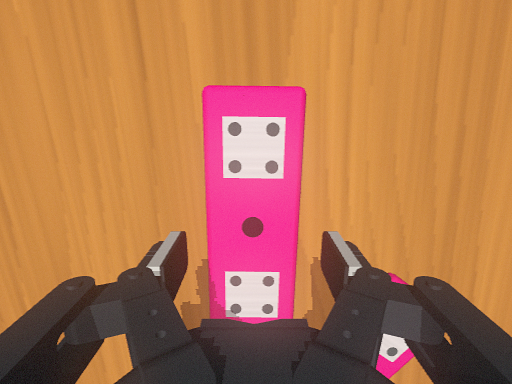

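The open fingers, at columns 185 and 325, straddle the plate, at columns 210 to 297, and are centred on it. I'll go down, feeling for the bench.

Call:
{"method": "jog_arm", "body": {
  "commands": [
    [-0.011,0,0.12,0,0,0,-0.65],
    [-0.011,0,0.19,0,0,0,-0.65],
    [-0.011,0,0.19,0,0,0,-0.65]
  ]
}}

```text
clock: 24.28
tcp_pos: [0.3487, 0.2989, 0.0069]
ee_rot: [0.0, 0.727, 0.686, 0.001]
force: [-0.0, 0.2, 0.5]
gripper_width: 0.823
finger_force: 0.0
```

Call:
{"method": "jog_arm", "body": {
  "commands": [
    [0,0,0.02,0,0,0,-0.65],
    [0,0,0.02,0,0,0,-0.65]
  ]
}}

```text
clock: 24.52
tcp_pos: [0.3486, 0.2988, 0.0038]
ee_rot: [0.0, 0.727, 0.687, 0.001]
force: [-0.4, -0.4, 0.1]
gripper_width: 0.825
finger_force: 0.0
```

Call:
{"method": "jog_arm", "body": {
  "commands": [
    [0,0,0.02,0,0,0,-0.65],
    [0,0,0.02,0,0,0,-0.65]
  ]
}}

```text
clock: 24.78
tcp_pos: [0.3482, 0.2986, 0.0005]
ee_rot: [0.0, 0.727, 0.687, 0.001]
force: [-0.5, -0.3, -0.3]
gripper_width: 0.825
finger_force: 0.0
```

Call:
{"method": "jog_arm", "body": {
  "commands": [
    [0,0,0.015,0,0,0,-0.65],
    [0,0,0.015,0,0,0,-0.65]
  ]
}}

```text
clock: 25.02
tcp_pos: [0.348, 0.2984, -0.002]
ee_rot: [-0.0, 0.727, 0.687, 0.0]
force: [0.0, 0.1, -0.2]
gripper_width: 0.827
finger_force: 0.0
```

Call:
{"method": "jog_arm", "body": {
  "commands": [
    [0,0,0,0,0,0,0.2],
    [0,0,0,0,0,0,0.2],
    [0,0,0,0,0,0,0.2],
    [0,0,0,0,0,0,0.2]
  ]
}}

```text
clock: 25.52
tcp_pos: [0.3478, 0.2984, -0.0017]
ee_rot: [0.0, 0.727, 0.686, 0.0]
force: [-1.0, -1.8, 7.3]
gripper_width: 0.683
finger_force: 63.9
```

Call:
{"method": "jog_arm", "body": {
  "commands": [
    [0,0,-0.2,0,0,0,0.2],
    [0,0,-0.5,0,0,0,0.2],
    [0,0,-0.8,0,0,0,0.2],
    [0,0,-1,0,0,0,0.2],
    [0,0,-1,0,0,0,0.2]
  ]
}}

```text
clock: 26.15
tcp_pos: [0.3482, 0.2988, 0.1491]
ee_rot: [-0.0, 0.727, 0.686, 0.002]
force: [0.9, -0.4, -2.9]
gripper_width: 0.678
finger_force: 66.7
```

```bash
cat > tgt.py <<'E'
from h import *
import sys
h=np.radians(37.7);n=np.array([np.cos(h),np.sin(h),0]);t=np.array([-n[1],n[0],0]);Z=np.array([0,0,1.])
W0=np.array([.646,.1645,0])
def target(slot,slope,gap,lift,off=(0,0,-.0077),L0=.085):
    th=np.radians(slope);u=np.cos(th)*n+np.sin(th)*Z;w=np.sin(th)*n-np.cos(th)*Z
    zc=.085*np.sin(th)+.006*np.cos(th);s=(.1-zc+.006*np.cos(th))/np.sin(th)
    xc=-(.006*np.sin(th)+s*np.cos(th))-gap
    C=W0+slot*t+xc*n+(zc+lift)*Z
    R=down(h)*Ro.from_euler('y',th)
    p=C-R.apply(off);return p,R,C
if __name__=="__main__":
    a=[float(x) for x in sys.argv[1:]]
    p,R,C=target(*a[:4],off=tuple(a[4:7]) if len(a)>4 else (0,0,-.0077));o=get_obs()
    print(o["tcp_pos"],o["joint_pos"],"tgt",p,"cur z",T()[:3,2]);print("jog",jog(p,R))
E
python3 tgt.py .07 55 .02 .06
python3 - <<'E'
from h import *
print(jog([.46,.2,.24],down(np.radians(37.7))))
E
```

```text
[0.3482 0.2988 0.1491] [-0.4117  0.6875 -0.6365  2.1233  0.7721  0.571  -1.6736] tgt [0.5716 0.1955 0.1287] cur z [ 0.0018  0.0026 -1.    ]
jog [-0.6017  1.5264  0.1371 -0.3907  0.8553  0.7513]
[-0.6127  0.7828 -0.6065  0.0004 -0.0031  0.8165]
```

Call:
{"method": "jog_arm", "body": {
  "commands": [
    [-0.1,0.13,-0.2,0,0,0.16,0.2],
    [-0.2,0.26,-0.4,0,0,0.32,0.2],
    [-0.35,0.4,-0.6,0,0,0.48,0.2],
    [-0.5,0.6,-0.6,0,0,0.64,0.2],
    [-0.61,0.78,-0.6,0,0,0.815,0.2],
    [-0.61,0.78,-0.6,0,0,0.815,0.2],
    [-0.61,0.78,-0.6,0,0,0.815,0.2]
  ]
}}

```text
clock: 27.02
tcp_pos: [0.458, 0.2003, 0.2363]
ee_rot: [0.0, 0.946, 0.325, -0.001]
force: [-0.4, 0.5, -2.2]
gripper_width: 0.681
finger_force: 66.7
```

Call:
{"method": "jog_arm", "body": {
  "commands": [
    [0,0,0,0,0.16,0,0.2],
    [0,0,0,0,0.32,0,0.2],
    [0,0,0,0,0.48,0,0.2],
    [0,0,0,0,0.64,0,0.2],
    [0,0,0,0,0.8,0,0.2],
    [0,0,0,0,0.917,0,0.2],
    [0,0,0,0,0.917,0,0.2],
    [0,0,0,0,0.917,0,0.2]
  ]
}}

```text
clock: 28.02
tcp_pos: [0.5046, 0.16, 0.2942]
ee_rot: [-0.156, 0.874, 0.351, 0.296]
force: [-0.8, 2.7, -7.5]
gripper_width: 0.681
finger_force: 66.7
```

```bash
python3 tgt.py .07 55 .02 .06
```

```text
[0.5046 0.16   0.2942] [ 0.6983  0.7295 -1.3923  2.2698  1.6168  0.4109 -2.6535] tgt [0.5716 0.1955 0.1287] cur z [ 0.4086  0.4814 -0.7754]
jog [-0.3117  0.2205  1.1526 -0.1327  0.2701  0.0385]
```

Call:
{"method": "jog_arm", "body": {
  "commands": [
    [0,0,0,0,0,0.17,0.2],
    [0,0,0,0,0,0.34,0.2],
    [0,0,0,0,0,0.5,0.2]
  ]
}}

```text
clock: 28.4
tcp_pos: [0.5087, 0.1558, 0.2997]
ee_rot: [-0.223, 0.936, 0.127, 0.239]
force: [0.1, 1.3, -2.2]
gripper_width: 0.683
finger_force: 67.1
```

```bash
python3 tgt.py .07 55 .02 .06
```

```text
[0.5087 0.1558 0.2997] [ 0.5303  0.5228 -0.9618  2.2384  1.1252  0.0445 -2.6535] tgt [0.5716 0.1955 0.1287] cur z [ 0.3909  0.4788 -0.786 ]
jog [-0.1823  0.3221  1.1871 -0.0672  0.3165 -0.4329]
```

Call:
{"method": "jog_arm", "body": {
  "commands": [
    [0,0,0,0,0,-0.17,0.2],
    [0,0,0,0,0,-0.34,0.2],
    [0,0,0,0,0,-0.5,0.2],
    [0,0,0,0,0,-0.67,0.2],
    [0,0,0,0,0,-0.83,0.2],
    [0,0,0,0,0,-0.95,0.2],
    [0,0,0,0,0,-0.95,0.2]
  ]
}}

```text
clock: 29.28
tcp_pos: [0.5083, 0.157, 0.3008]
ee_rot: [-0.082, 0.76, 0.561, 0.318]
force: [-0.5, -0.2, -3.3]
gripper_width: 0.678
finger_force: 67.1
```

```bash
python3 tgt.py .07 55 .02 .06
```

```text
[0.5083 0.157  0.3008] [ 0.6311  0.599  -1.1648  2.2352  1.4062  0.1899 -1.9339] tgt [0.5716 0.1955 0.1287] cur z [ 0.3913  0.481  -0.7845]
jog [-0.383   0.0243  1.189  -0.2124  0.2439  0.5139]
```

Call:
{"method": "jog_arm", "body": {
  "commands": [
    [0,0,0,0,0,-0.17,0.2],
    [0,0,0,0,0,-0.34,0.2],
    [0,0,0,0,0,-0.5,0.2],
    [0,0,0,0,0,-0.67,0.2],
    [0,0,0,0,0,-0.83,0.2],
    [0,0,0,0,0,-0.95,0.2],
    [0,0,0,0,0,-0.95,0.2]
  ]
}}

```text
clock: 30.15
tcp_pos: [0.5089, 0.1567, 0.3011]
ee_rot: [0.08, 0.402, 0.855, 0.319]
force: [0.3, -0.4, -1.7]
gripper_width: 0.682
finger_force: 67.1
```

Call:
{"method": "jog_arm", "body": {
  "commands": [
    [0,0,0,0,0,-0.17,0.2],
    [0,0,0,0,0,-0.34,0.2],
    [0,0,0,0,0,-0.5,0.2],
    [0,0,0,0,0,-0.67,0.2],
    [0,0,0,0,0,-0.83,0.2],
    [0,0,0,0,0,-0.95,0.2],
    [0,0,0,0,0,-0.95,0.2]
  ]
}}

```text
clock: 31.02
tcp_pos: [0.5092, 0.1565, 0.3013]
ee_rot: [0.222, -0.054, 0.943, 0.242]
force: [-0.0, -0.4, -2.3]
gripper_width: 0.677
finger_force: 67.1
```

```bash
sed -i "s/R=down(h)\*Ro.from_euler('y',th)/R=down(h)*Ro.from_euler('y',th)*Ro.from_euler('z',np.pi)/" tgt.py; python3 tgt.py .07 55 .02 .06
```

```text
[0.5092 0.1565 0.3013] [ 0.6996  0.6901 -1.3441  2.2314  1.4461  0.3503  0.0131] tgt [0.5716 0.1955 0.1287] cur z [ 0.3932  0.4803 -0.7841]
jog [ 0.1417 -0.3565  1.1908  0.0435 -0.3198 -0.5793]
```

Call:
{"method": "jog_arm", "body": {
  "commands": [
    [0.02,-0.05,0.1,0.01,-0.05,-0.1,0.2],
    [0.04,-0.1,0.2,0.015,-0.12,-0.22,0.2],
    [0.06,-0.15,0.3,0.02,-0.19,-0.34,0.2],
    [0.08,-0.2,0.4,0.03,-0.26,-0.46,0.2],
    [0.1,-0.25,0.5,0.04,-0.32,-0.58,0.2],
    [0.1,-0.25,0.5,0.04,-0.32,-0.58,0.2],
    [0.1,-0.25,0.5,0.04,-0.32,-0.58,0.2]
  ]
}}

```text
clock: 31.9
tcp_pos: [0.5343, 0.1599, 0.2206]
ee_rot: [0.437, -0.288, 0.839, 0.152]
force: [0.3, 0.1, -2.1]
gripper_width: 0.684
finger_force: 67.2
```

```bash
python3 tgt.py .07 55 .02 .06
```

```text
[0.5343 0.1599 0.2206] [ 0.5682  1.1351 -1.4084  2.5589  2.5378  1.078  -0.23  ] tgt [0.5716 0.1955 0.1287] cur z [ 0.6448  0.5062 -0.5727]
jog [0.3064 0.032  0.6315 0.0059 0.001  0.0007]
```

Call:
{"method": "jog_arm", "body": {
  "commands": [
    [0.15,0.016,0.3,0.006,0,0,0.2],
    [0.306,0.032,0.631,0.006,0,0,0.2],
    [0.306,0.032,0.631,0.006,0,0,0.2],
    [0.306,0.032,0.631,0.006,0,0,0.2]
  ]
}}

```text
clock: 32.4
tcp_pos: [0.5724, 0.195, 0.1305]
ee_rot: [0.439, -0.287, 0.838, 0.148]
force: [-0.4, -0.1, -0.9]
gripper_width: 0.677
finger_force: 67.2
```

```bash
python3 tgt.py .07 55 .01 .01
python3 - <<'E'
from h import *
s=optics.grab_frame("scene");t=optics.grab_frame("top")
cv2.imwrite("pics/v2.png",cv2.resize(np.hstack([cv2.resize(s[80:300,230:450],(400,400)),cv2.resize(t[70:270,110:310],(400,400))])[:,:,::-1],(800,400)))
E
```

```text
[0.5724 0.195  0.1305] [ 0.4568  1.3703 -1.2839  2.4618  2.7007  1.1937 -0.1522] tgt [0.5796 0.2016 0.0787] cur z [ 0.6508  0.5013 -0.5702]
jog [ 0.2468  0.0073  0.25   -0.0013  0.004   0.0034]
```

View pics/v2.png

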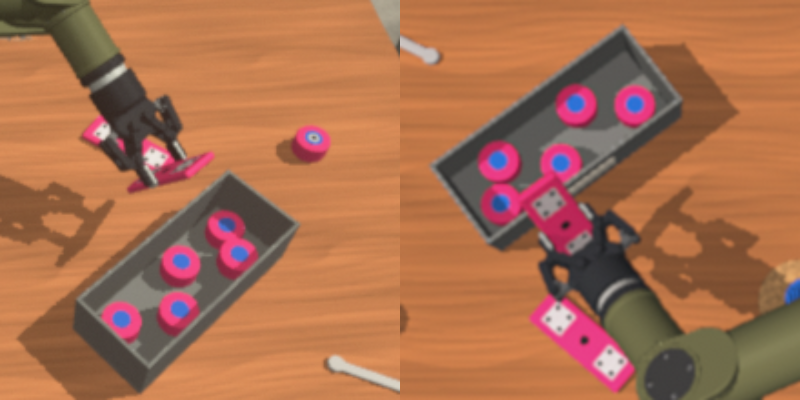

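The plate is slanted at about 55° in front of the left part of the bin front, and its upper end is at (545,190) in the right half of the picture. I'll lower it in small steps.

Call:
{"method": "jog_arm", "body": {
  "commands": [
    [0.12,0.003,0.12,0,0,0,0.2],
    [0.247,0.007,0.25,0,0,0,0.2],
    [0.247,0.007,0.25,0,0,0,0.2],
    [0.247,0.007,0.25,0,0,0,0.2]
  ]
}}

```text
clock: 33.0
tcp_pos: [0.5797, 0.2014, 0.0789]
ee_rot: [0.44, -0.288, 0.838, 0.148]
force: [0.7, 0.1, -1.4]
gripper_width: 0.681
finger_force: 67.3
```

```bash
python3 tgt.py .07 55 .01 .002;  python3 tgt.py .07 55 0 .0
```

```text
[0.5797 0.2014 0.0789] [ 0.4448  1.4899 -1.2222  2.4175  2.8028  1.2154 -0.1082] tgt [0.5796 0.2016 0.0707] cur z [ 0.6513  0.5013 -0.5696]
jog [ 0.0452  0.0021  0.0313 -0.0016  0.0046  0.0047]
[0.5797 0.2014 0.0789] [ 0.4448  1.4899 -1.2222  2.4175  2.8028  1.2154 -0.1082] tgt [0.5875 0.2077 0.0687] cur z [ 0.6513  0.5013 -0.5696]
jog [ 0.0182  0.0021  0.0937 -0.0016  0.0046  0.0047]
```

Call:
{"method": "jog_arm", "body": {
  "commands": [
    [0.045,0.002,0.031,0,0,0,0.2],
    [0.045,0.002,0.031,0,0,0,0.2],
    [0.045,0.002,0.031,0,0,0,0.2]
  ]
}}

```text
clock: 33.38
tcp_pos: [0.5798, 0.2017, 0.0691]
ee_rot: [0.439, -0.288, 0.838, 0.148]
force: [1.3, 0.3, -0.9]
gripper_width: 0.682
finger_force: 67.3
```

Call:
{"method": "jog_arm", "body": {
  "commands": [
    [0.008,0,0.006,0,0,0,0.2],
    [0.011,0,0.0075,0,0,0,0.2],
    [0.011,0,0.0075,0,0,0,0.2]
  ]
}}

```text
clock: 33.75
tcp_pos: [0.5805, 0.2023, 0.0684]
ee_rot: [0.441, -0.287, 0.837, 0.148]
force: [2.5, 0.1, 5.2]
gripper_width: 0.681
finger_force: 67.5
```

Call:
{"method": "jog_arm", "body": {
  "commands": [
    [-0.006,0,-0.004,0,0,0,0.2],
    [-0.017,0,0.012,0,0,0,0.2],
    [-0.029,0,0.029,0,0,0,0.2],
    [-0.029,0,0.029,0,0,0,0.2]
  ]
}}

```text
clock: 34.25
tcp_pos: [0.5833, 0.205, 0.0667]
ee_rot: [0.437, -0.288, 0.839, 0.148]
force: [-2.8, -5.0, 4.7]
gripper_width: 0.683
finger_force: 68.0
```

Call:
{"method": "jog_arm", "body": {
  "commands": [
    [-0.008,0,0.011,0,0,0,0.2],
    [-0.008,0,0.011,0,0,0,0.2]
  ]
}}

```text
clock: 34.5
tcp_pos: [0.5835, 0.2054, 0.0665]
ee_rot: [0.437, -0.288, 0.839, 0.148]
force: [-7.9, -10.1, 8.7]
gripper_width: 0.68
finger_force: 69.1
```

Call:
{"method": "jog_arm", "body": {
  "commands": [
    [-0.008,0,0.011,0,0,0,0.2],
    [-0.008,0,0.011,0,0,0,0.2]
  ]
}}

```text
clock: 34.75
tcp_pos: [0.5837, 0.2055, 0.0664]
ee_rot: [0.436, -0.289, 0.84, 0.148]
force: [-14.1, -17.9, 14.4]
gripper_width: 0.679
finger_force: 70.4
```

The bin edge is in contact. I'll ease off the load and release.

Call:
{"method": "jog_arm", "body": {
  "commands": [
    [0.014,0,-0.018,0,0,0,0.2],
    [0.014,0,-0.018,0,0,0,0.2]
  ]
}}

```text
clock: 35.0
tcp_pos: [0.5836, 0.2055, 0.0667]
ee_rot: [0.437, -0.288, 0.839, 0.148]
force: [-4.6, -5.3, 5.9]
gripper_width: 0.681
finger_force: 68.3
```

Call:
{"method": "jog_arm", "body": {
  "commands": [
    [0,0,0,0,0,0,-0.2],
    [0,0,0,0,0,0,-0.65],
    [0,0,0,0,0,0,-0.65],
    [0,0,0,0,0,0,-0.8],
    [0,0,0,0,0,0,-0.8]
  ]
}}

```text
clock: 35.62
tcp_pos: [0.5845, 0.2059, 0.0672]
ee_rot: [0.438, -0.288, 0.839, 0.148]
force: [-0.9, 0.4, -0.1]
gripper_width: 0.898
finger_force: 0.0
```

Run:
```python
from h import *
print(T()[:3,3],get_obs()["force"],get_obs()["gripper_width"])
s=optics.grab_frame("scene");t=optics.grab_frame("top")
cv2.imwrite("pics/v3.png",cv2.resize(np.hstack([cv2.resize(s[80:300,230:450],(400,400)),cv2.resize(t[70:270,110:310],(400,400))])[:,:,::-1],(800,400)))
```

```text
[0.5845 0.2059 0.0672] [-0.9359  0.4391 -0.0928] 0.8975334672055134
```

View pics/v3.png

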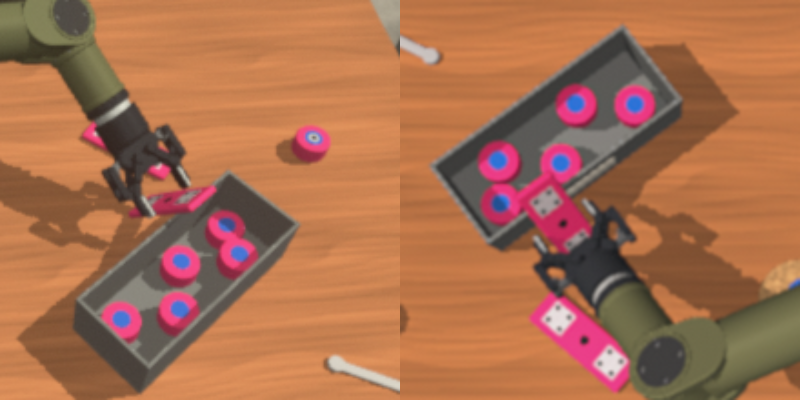

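The plate stands leaning at about (545,200) and the gripper is free. I'll back away.

Call:
{"method": "jog_arm", "body": {
  "commands": [
    [0,0,-0.15,0,0,0,-0.8],
    [0,0,-0.35,0,0,0,-0.8],
    [-0.2,0,-0.5,0,0,0,-1],
    [-0.4,0,-0.63,0,0,0,-1],
    [-0.6,0,-0.75,0,0,0,-1],
    [-0.6,0,-0.75,0,0,0,-1]
  ]
}}

```text
clock: 36.48
tcp_pos: [0.5527, 0.1816, 0.2087]
ee_rot: [0.441, -0.288, 0.837, 0.147]
force: [-0.5, 0.3, -0.2]
gripper_width: 1.001
finger_force: 0.0
```

Run:
```python
from h import *
print(T(),get_obs()["joint_pos"])
print(jog([.4116,.1725,.22],down(np.radians(49.7+180))))
t=optics.grab_frame("top")
for c in blobs(cv2.inRange(hsv(t),*PINK),500):
    rr=cv2.minAreaRect(c);w=np.array([ray("top",q,.012) for q in cv2.boxPoints(rr)]);print(rr,w.mean(0))
```

```text
[[-0.4453 -0.6127  0.653   0.5527]
 [-0.3528  0.7903  0.501   0.1816]
 [-0.823  -0.0073 -0.568   0.2087]
 [ 0.      0.      0.      1.    ]] [ 0.5037  1.1727 -1.3831  2.5172  2.5533  1.1197 -0.2192]
[ 0.3784  0.5277 -0.6876 -0.1024  0.919  -0.1795]
((202.32351684570312, 239.7058868408203), (57.59503173828125, 21.042253494262695), 40.601295471191406) [0.4121 0.1731 0.012 ]
((177.70184326171875, 171.316162109375), (71.07882690429688, 54.44923782348633), 75.3236083984375) [0.6156 0.2485 0.012 ]
```

Call:
{"method": "jog_arm", "body": {
  "commands": [
    [0.03,0.05,-0.2,-0.017,0.155,-0.03,-1],
    [0.08,0.1,-0.35,-0.034,0.31,-0.06,-1],
    [0.15,0.25,-0.5,-0.05,0.46,-0.09,-1],
    [0.25,0.4,-0.6,-0.07,0.62,-0.12,-1],
    [0.378,0.528,-0.688,-0.085,0.77,-0.15,-1],
    [0.378,0.528,-0.688,-0.102,0.919,-0.18,-1],
    [0.378,0.528,-0.688,-0.102,0.919,-0.18,-1],
    [0.378,0.528,-0.688,-0.102,0.919,-0.18,-1]
  ]
}}

```text
clock: 37.52
tcp_pos: [0.4117, 0.1742, 0.2166]
ee_rot: [-0.002, -0.42, 0.907, 0.002]
force: [0.6, -0.6, 0.1]
gripper_width: 1.002
finger_force: 0.0
```

```bash
python3 wp.py
python3 - <<'E'
from h import *
print(jog([.412,.1725,.05],down(np.radians(49.7+180))))
E
```

```text
[0.4117 0.1742 0.2166] [ 0.1416  0.6691 -1.0435  2.0735  0.7774  0.8619  1.0752]
[166. 273.] [np.float64(0.169), np.float64(0.06)] [0.6037 0.2107 0.012 ] 31.521121720949463
  jog [-1.0165 -0.8262  1.3038  0.0041  0.0078 -2.6972]
[252. 162.] [np.float64(0.057), np.float64(0.167)] [0.4106 0.1703 0.012 ] 50.89972702691611
  jog [ 0.022  -0.0189  1.3108 -0.003  -0.0091  2.9798]
[-0.0088 -0.01    1.1086  0.0043 -0.0029 -0.0005]
```

Call:
{"method": "jog_arm", "body": {
  "commands": [
    [0.007,-0.014,0.3,0,0,-0.01,-0.65],
    [0.007,-0.014,0.6,0,0,-0.01,-0.65],
    [0.007,-0.014,0.95,0,0,-0.01,-0.65],
    [0.007,-0.014,0.95,0,0,-0.01,-0.65],
    [0.007,-0.014,0.95,0,0,-0.01,-0.65]
  ]
}}

```text
clock: 38.2
tcp_pos: [0.4105, 0.1697, 0.0762]
ee_rot: [-0.002, -0.425, 0.905, 0.001]
force: [0.1, 0.8, 0.7]
gripper_width: 0.824
finger_force: 0.0
```

Call:
{"method": "jog_arm", "body": {
  "commands": [
    [0,0,0.2,0,0,0,-0.65],
    [0,0,0.24,0,0,0,-0.65],
    [0,0,0.24,0,0,0,-0.65]
  ]
}}

```text
clock: 38.58
tcp_pos: [0.4111, 0.1701, 0.0403]
ee_rot: [-0.002, -0.425, 0.905, 0.001]
force: [0.0, 0.7, -0.5]
gripper_width: 0.827
finger_force: 0.0
```

Run:
```python
from h import *
o=get_obs();print(o["tcp_pos"],o["gripper_width"],o["force"],jog([.4113,.1717,-.001],down(np.radians(50+180))))
im=optics.grab_frame("wrist")
r=cv2.inRange(hsv(im),*PINK)[225]; xs=np.flatnonzero(r[150:360])+150; print(xs.min(),xs.max(),len(xs))
```

```text
[0.4111 0.1701 0.0403] 0.8271563042821328 [ 0.0369  0.6894 -0.4747] [-0.0097  0.0049  0.2752  0.0032 -0.0024  0.0046]
213 301 89
```

Call:
{"method": "jog_arm", "body": {
  "commands": [
    [-0.008,0.007,0.15,0,0,0,-0.65],
    [-0.008,0.007,0.23,0,0,0,-0.65],
    [-0.008,0.007,0.25,0,0,0,-0.65],
    [-0.008,0.007,0.25,0,0,0,-0.65]
  ]
}}

```text
clock: 39.12
tcp_pos: [0.4108, 0.1716, 0.0023]
ee_rot: [-0.002, -0.425, 0.905, 0.001]
force: [-0.9, -0.6, 0.8]
gripper_width: 0.827
finger_force: 0.0
```

Call:
{"method": "jog_arm", "body": {
  "commands": [
    [0,0,0.02,0,0,0,-0.65],
    [0,0,0.028,0,0,0,-0.65],
    [0,0,0.028,0,0,0,-0.65]
  ]
}}

```text
clock: 39.5
tcp_pos: [0.4104, 0.1714, -0.0025]
ee_rot: [-0.003, -0.425, 0.905, 0.001]
force: [-0.4, -0.3, 0.1]
gripper_width: 0.826
finger_force: 0.0
```

Call:
{"method": "jog_arm", "body": {
  "commands": [
    [0,0,0,0,0,0,0.2],
    [0,0,0,0,0,0,0.2],
    [0,0,0,0,0,0,0.2],
    [0,0,0,0,0,0,0.2]
  ]
}}

```text
clock: 40.0
tcp_pos: [0.4103, 0.1716, -0.002]
ee_rot: [-0.002, -0.425, 0.905, 0.001]
force: [-0.2, -1.3, 6.5]
gripper_width: 0.684
finger_force: 64.5
```

Call:
{"method": "jog_arm", "body": {
  "commands": [
    [0,0,-0.3,0,0,0,0.2],
    [0,0,-0.6,0,0,0,0.2],
    [0,0,-1,0,0,0,0.2],
    [0,0,-1,0,0,0,0.2]
  ]
}}

```text
clock: 40.5
tcp_pos: [0.4128, 0.173, 0.1506]
ee_rot: [0.001, -0.425, 0.905, 0.001]
force: [0.9, -0.4, -3.6]
gripper_width: 0.681
finger_force: 66.8
```

```bash
python3 - <<'E'
from h import *
print(jog([.5,.09,.26],down(np.radians(37.7+180))))
E
sed -i 's/W0=.*/W0=np.array([.646,.1645,0])-.003*n/' tgt.py; python3 tgt.py -.07 55 .02 .06
```

```text
[ 0.0521 -0.7999 -0.7302  0.0014  0.0022  0.2094]
[0.4128 0.173  0.1506] [ 0.0191  0.7337 -0.8464  2.1465  0.9212  0.679   0.9726] tgt [0.6549 0.0829 0.1287] cur z [ 0.0007  0.0026 -1.    ]
jog [-0.5694 -1.6252  0.146   0.1017 -0.9107  0.1924]
```

Call:
{"method": "jog_arm", "body": {
  "commands": [
    [0.01,-0.15,-0.25,0,0,0.1,0.2],
    [0.03,-0.35,-0.5,0,0,0.2,0.2],
    [0.052,-0.6,-0.73,0,0,0.21,0.2],
    [0.052,-0.8,-0.73,0,0,0.21,0.2],
    [0.052,-0.8,-0.73,0,0,0.21,0.2]
  ]
}}

```text
clock: 41.12
tcp_pos: [0.5002, 0.0857, 0.2547]
ee_rot: [-0.004, -0.32, 0.947, -0.0]
force: [-0.8, 0.1, -2.6]
gripper_width: 0.681
finger_force: 66.8
```

Call:
{"method": "jog_arm", "body": {
  "commands": [
    [0,0,0,0,-0.16,0,0.2],
    [0,0,0,0,-0.32,0,0.2],
    [0,0,0,0,-0.48,0,0.2],
    [0,0,0,0,-0.64,0,0.2],
    [0,0,0,0,-0.8,0,0.2],
    [0,0,0,0,-0.917,0,0.2],
    [0,0,0,0,-0.917,0,0.2],
    [0,0,0,0,-0.917,0,0.2]
  ]
}}

```text
clock: 42.12
tcp_pos: [0.4981, 0.0885, 0.2544]
ee_rot: [0.401, -0.296, 0.856, 0.138]
force: [-0.3, -0.6, -5.9]
gripper_width: 0.678
finger_force: 66.8
```

```bash
python3 tgt.py -.07 55 .02 .06
```

```text
[0.4981 0.0885 0.2544] [ 0.8175  0.9578 -1.4656  2.5541  2.3864  0.7758 -0.1276] tgt [0.6549 0.0829 0.1287] cur z [ 0.6056  0.4728 -0.6401]
jog [ 0.1328 -0.6726  1.1522  0.0038 -0.08    0.0047]
```

Call:
{"method": "jog_arm", "body": {
  "commands": [
    [0,-0.3,0.05,0,-0.04,0,0.2],
    [0,-0.6,0.15,0,-0.08,0,0.2],
    [0.02,-0.672,0.4,0,-0.08,0,0.2],
    [0.04,-0.672,0.7,0,-0.08,0,0.2],
    [0.04,-0.672,0.7,0,-0.08,0,0.2]
  ]
}}

```text
clock: 42.75
tcp_pos: [0.6204, 0.0579, 0.1784]
ee_rot: [0.432, -0.29, 0.84, 0.151]
force: [-0.1, 0.5, -2.0]
gripper_width: 0.676
finger_force: 67.2
```

```bash
python3 tgt.py -.07 55 .012 .012
```

```text
[0.6204 0.0579 0.1784] [ 0.8375  1.2245 -1.2988  2.2681  2.5527  0.6252  0.1212] tgt [0.6612 0.0878 0.0807] cur z [ 0.6388  0.5047 -0.5807]
jog [ 0.3348 -0.0136  0.6529  0.0083 -0.0084  0.0027]
```

Call:
{"method": "jog_arm", "body": {
  "commands": [
    [0.15,-0.007,0.25,0.008,-0.008,0.003,0.2],
    [0.25,-0.013,0.5,0.008,-0.008,0.003,0.2],
    [0.335,-0.013,0.653,0.008,-0.008,0.003,0.2],
    [0.335,-0.013,0.653,0.008,-0.008,0.003,0.2],
    [0.335,-0.013,0.653,0.008,-0.008,0.003,0.2]
  ]
}}

```text
clock: 43.38
tcp_pos: [0.6623, 0.0856, 0.0862]
ee_rot: [0.44, -0.287, 0.838, 0.147]
force: [1.1, 0.1, -2.3]
gripper_width: 0.679
finger_force: 67.2
```

```bash
python3 tgt.py -.07 55 .01 .0
```

```text
[0.6623 0.0856 0.0862] [ 0.7449  1.4433 -1.2365  2.1679  2.6937  0.719   0.1708] tgt [0.6628 0.089  0.0687] cur z [ 0.6527  0.4993 -0.5697]
jog [ 0.0865  0.0169  0.08   -0.0039  0.0044  0.0042]
```

Call:
{"method": "jog_arm", "body": {
  "commands": [
    [0.04,0.008,0.035,0,0,0,0.2],
    [0.07,0.012,0.06,0,0,0,0.2],
    [0.07,0.012,0.06,0,0,0,0.2],
    [0.07,0.012,0.06,0,0,0,0.2]
  ]
}}

```text
clock: 43.88
tcp_pos: [0.6632, 0.0874, 0.0712]
ee_rot: [0.44, -0.287, 0.838, 0.147]
force: [0.2, 0.1, -2.6]
gripper_width: 0.684
finger_force: 67.2
```

```bash
python3 tgt.py -.07 55 .006 .0
```

```text
[0.6632 0.0874 0.0712] [ 0.7401  1.475  -1.2272  2.1599  2.716   0.7304  0.1778] tgt [0.666  0.0915 0.0687] cur z [ 0.6533  0.4979 -0.5703]
jog [-0.0035  0.0105  0.0351 -0.0053  0.0038  0.0034]
```

Call:
{"method": "jog_arm", "body": {
  "commands": [
    [0.01,0,0.009,0,0,0,0.2],
    [0.016,0,0.012,0,0,0,0.2],
    [0.016,0,0.012,0,0,0,0.2]
  ]
}}

```text
clock: 44.25
tcp_pos: [0.6636, 0.0875, 0.0685]
ee_rot: [0.44, -0.287, 0.838, 0.147]
force: [1.2, -0.7, -1.6]
gripper_width: 0.679
finger_force: 67.3
```

Call:
{"method": "jog_arm", "body": {
  "commands": [
    [-0.01,0,0.012,0,0,0,0.2],
    [-0.018,0,0.026,0,0,0,0.2],
    [-0.018,0,0.026,0,0,0,0.2]
  ]
}}

```text
clock: 44.62
tcp_pos: [0.6672, 0.0906, 0.0683]
ee_rot: [0.44, -0.287, 0.838, 0.147]
force: [0.0, -0.6, -1.5]
gripper_width: 0.679
finger_force: 67.4
```

Call:
{"method": "jog_arm", "body": {
  "commands": [
    [-0.008,0,0.011,0,0,0,0.2],
    [-0.008,0,0.011,0,0,0,0.2]
  ]
}}

```text
clock: 44.88
tcp_pos: [0.6688, 0.0917, 0.0682]
ee_rot: [0.44, -0.287, 0.838, 0.147]
force: [-1.0, -0.3, -0.9]
gripper_width: 0.679
finger_force: 67.4
```

Call:
{"method": "jog_arm", "body": {
  "commands": [
    [-0.008,0,0.011,0,0,0,0.2],
    [-0.008,0,0.011,0,0,0,0.2]
  ]
}}

```text
clock: 45.12
tcp_pos: [0.6705, 0.0929, 0.0682]
ee_rot: [0.44, -0.287, 0.838, 0.147]
force: [-0.3, 0.1, -0.5]
gripper_width: 0.683
finger_force: 67.4
```

Call:
{"method": "jog_arm", "body": {
  "commands": [
    [-0.006,0,0.012,0,0,0,0.2],
    [-0.006,0,0.012,0,0,0,0.2]
  ]
}}

```text
clock: 45.38
tcp_pos: [0.6721, 0.0941, 0.068]
ee_rot: [0.44, -0.287, 0.838, 0.147]
force: [-1.3, -0.5, -0.2]
gripper_width: 0.679
finger_force: 67.5
```

Call:
{"method": "jog_arm", "body": {
  "commands": [
    [-0.006,0,0.012,0,0,0,0.2],
    [-0.006,0,0.012,0,0,0,0.2]
  ]
}}

```text
clock: 45.62
tcp_pos: [0.6727, 0.0947, 0.0677]
ee_rot: [0.439, -0.287, 0.839, 0.146]
force: [-6.6, -6.6, 4.0]
gripper_width: 0.678
finger_force: 68.4
```

Contact is made, with a light load. I'll release, back off and look.

Call:
{"method": "jog_arm", "body": {
  "commands": [
    [0,0,-0.006,0,0,0,0.2],
    [0,0,-0.006,0,0,0,-0.2],
    [0,0,-0.006,0,0,0,-0.65],
    [0,0,-0.006,0,0,0,-0.65],
    [0,0,-0.006,0,0,0,-0.8],
    [0,0,-0.006,0,0,0,-0.8]
  ]
}}

```text
clock: 46.38
tcp_pos: [0.673, 0.0949, 0.0682]
ee_rot: [0.44, -0.287, 0.838, 0.147]
force: [-0.2, 0.1, -0.1]
gripper_width: 0.901
finger_force: 0.0
```

Call:
{"method": "jog_arm", "body": {
  "commands": [
    [0,0,-0.15,0,0,0,-0.8],
    [0,0,-0.35,0,0,0,-0.8],
    [-0.2,0,-0.55,0,0,0,-1],
    [-0.5,0,-0.8,0,0,0,-1],
    [-0.9,0,-1,0,0,0,-1],
    [-0.9,0,-1,0,0,0,-1],
    [-0.9,0,-1,0,0,0,-1]
  ]
}}

```text
clock: 47.25
tcp_pos: [0.6354, 0.0674, 0.2645]
ee_rot: [0.44, -0.287, 0.839, 0.146]
force: [0.1, 0.2, -0.5]
gripper_width: 1.0
finger_force: 0.0
```

Run:
```python
from h import *
o=get_obs();print(o["tcp_pos"],o["clock"])
s=optics.grab_frame("scene");t=optics.grab_frame("top")
cv2.imwrite("pics/v4.png",cv2.resize(np.hstack([cv2.resize(s[100:300,140:440],(600,400)),cv2.resize(t[70:270,110:380],(540,400))])[:,:,::-1],(800,281)))
w=optics.grab_frame("wrist");cv2.imwrite("pics/w4.png",w[:,:,::-1])
```

```text
[0.6354 0.0674 0.2645] 47.25
```

View pics/v4.png

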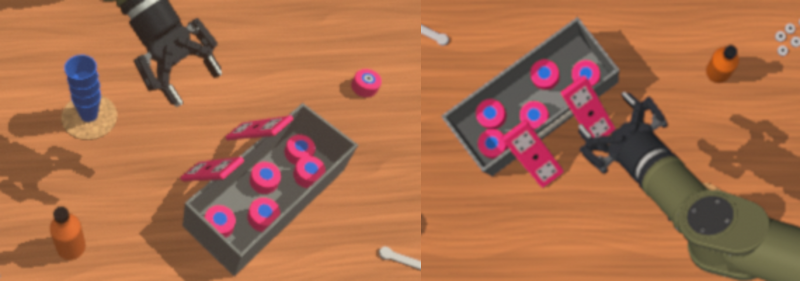

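View pics/w4.png

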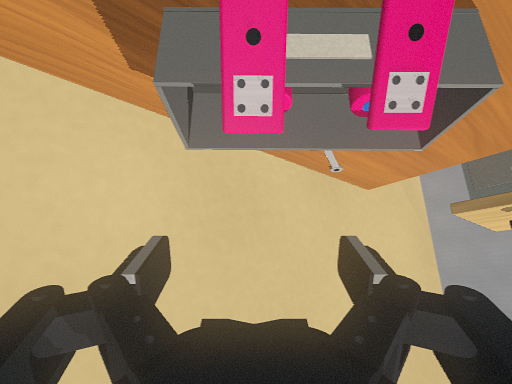

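Both plates lean on the bin front, apart from each other: their upper ends are at (253,100) and (405,90) in the wrist view. The stack is upright. I'll check that nothing is moving, then hand in.

Call:
{"method": "jog_arm", "body": {
  "commands": [
    [0,0,0,0,0,0,-1],
    [0,0,0,0,0,0,-1],
    [0,0,0,0,0,0,-1],
    [0,0,0,0,0,0,-1]
  ]
}}

```text
clock: 47.9
tcp_pos: [0.6355, 0.0676, 0.2645]
ee_rot: [0.44, -0.287, 0.839, 0.147]
force: [-1.3, 0.6, 0.3]
gripper_width: 0.999
finger_force: 0.0
```

Run:
```python
from h import *
from cell import close_job
a=cv2.imread("pics/w4.png")[:,:,::-1];b=optics.grab_frame("wrist")
d=np.abs(a.astype(int)-b)[:230].max(2);print((d>60).sum(),T()[:3,3])
if (d>60).sum()<1500: print(close_job())
```

```text
3052 [0.6355 0.0676 0.2645]
```

Run:
```python
from h import *
a=cv2.imread("pics/w4.png")[:,:,::-1].copy();b=optics.grab_frame("wrist")
import time
c2=optics.grab_frame("wrist")
for im in (a,b,c2):
    print([np.round(cv2.minAreaRect(c)[0],1).tolist()+[cv2.contourArea(c)] for c in blobs(cv2.inRange(hsv(im),*PINK),1500)], [np.round(cv2.minAreaRect(c)[0],1).tolist() for c in blobs(cv2.inRange(hsv(im),(85,0,60),(110,90,130)),800)])
cv2.imwrite("pics/w5.png",np.hstack([a,b])[:240,:,::-1][:, ::1])
cv2.imwrite("pics/w5.png",cv2.resize(cv2.imread("pics/w5.png"),(800,188)))
```

```text
[[397.9, 61.9, 9153.5], [255.8, 66.3, 8657.5]] []
[[398.4, 60.8, 9025.5], [256.1, 65.4, 8495.0]] []
[[398.4, 60.7, 9024.0], [256.2, 65.4, 8487.0]] []
```

View pics/w5.png

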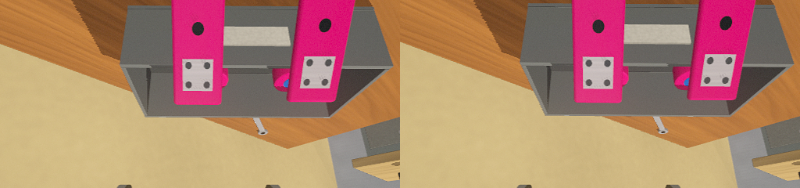

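Before and after match apart from a one-pixel shift from the wrist settling, so the plates are at rest. I'll hand in.

```bash
python3 -c "
from cell import close_job
print(close_job())"
```

```text
the job is handed in; nothing more can be done
None
```

I handed the job in at about 48 s: all four cups are nested upright on the coaster and both plates lean on the bin front at about 55°, clear of each other, though the hand-in call returned no verdict.

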